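# Hang the pail on the kitchen carousel's free hook

## Task

Turn the utensil carousel until its one empty hook stands over the red mark on the base. Then hang the blue pail on that hook: press the bar of its bail down past the spring roller and firmly onto the hook's saddle, feeling for it and holding it there for a moment with a push of 15 to 20 N, no more. Leave the pail hanging there over the mark, let go, and leave the jar, the bowl and the spatula where they are.

Things in the scene. Friction and masses are not known exactly. Their poses are not given: they have to be found in the camera images.
- rotor: Turning head of the carousel: steel hub 44 mm wide, its top 8 mm above this origin, four spokes at right angles. Turns endlessly either way against about 0.25 N m friction and stays where left. Origin on the axis, 196 mm above the bench, level with the saddles; z up; -x runs along the empty hook's spoke. The other hooks hold a ladle, turner and spoon, fixed, within 150 mm of the axis.
- spoke (a point): On the empty hook's spoke, 58 mm from the axis, at the top of the bar. Axes as the rotor's. The spoke is a dark bar 10 mm wide and 14 mm tall, bare from 25 to 83 mm from the axis, where a fingertip can push it sideways. At 86 to 109 mm from the axis each hook has a grey keeper housing, 14 mm wide, its top at most 56 mm above this point.
- hook_seat (a point): Nominal centre of the pail's bar when seated in the empty hook, 113.5 mm from the axis, 3 mm above the saddle. Axes as the rotor's (-x outward). The hook is clamped anywhere from 6 mm above to 6 mm below nominal, which this point does not show, and is rigid: the saddle must be felt. Passing the roller takes 5 to 12 N; then the push falls, and rises again at the saddle.
- hook_tip (a point): Nominal top of the empty hook's upturned tip, 26 mm above the seat point, 10 mm wide (true height also 6 mm up or down). The tip's inner face is upright, 3 mm outward of the seat point, and leans outward from 17 mm above the seat. Outermost part 130 mm from the axis. The spoke's underside is 26 mm below the seat point. Slide the bar down along this inner face.
- roller_axle (a point): Nominal axle (true height 6 mm up or down) of the orange spring roller at rest: 16 mm diameter, 12 mm long, 8 mm hubward of the seat point and 9.5 mm above it. It nearly closes the throat; the bar pressed straight down pushes it hubward, and it springs back over the bar. A slanted grey lip above it leaves 9 mm between lip and tip for the 6 mm bar; the outer part, close to the tip, is right.
- mark (a point): The red mark on the white round base (260 mm wide, 14 mm thick), 113.5 mm from the axis, on the base's top, on the side towards the robot. The empty hook must stand straight above it. Its -x axis points outward from the carousel axis.
- pail: Small blue pail with a rigid steel bail, 0.15 to 0.31 kg, standing upright. Origin under its centre, z up; 60 mm wide at the foot, 72 mm at the rim, 55 mm high. The bail stands in its y-z plane: legs at y = -25 and +25 mm, joined by a straight bar along y, leaving a window 44 mm wide and 80 mm high over the rim. The bar must lie square across the spoke.
- pail_bar (a point): Centre of the bail's bar (6 mm thick, 50 mm long, along the pail's y), 138 mm above the pail's underside. It goes in from outside, above the tip, with the spoke passing through the window below the bar, and then down into the hook.
- pail_grip (a point): Point to grip on the wooden grip, 186 mm above the pail's underside, 48 mm above the bar. The grip is 14 mm (pail x) by 30 mm (pail y), from 166 to 200 mm above the underside, on two 4 mm posts at y = -13 and +13 mm that pass either side of the hook's tip and roller. Hold it by the sides 30 mm apart (closing along the pail's y), to leave room in front and behind.
- jar: Amber jar with a yellow lid, 60 mm wide, 85 mm high, origin under its centre. Leave it alone.
- tub: White bowl, 100 mm wide, 70 mm high, origin under its centre. Leave it alone.
- spatula: Spatula lying flat on the bench along its x axis. Leave it alone.

How it is judged:
On the way, in this order (a step that is already met when the one before it is completed fails the run):
1. the empty hook stands over the red mark (within 25 mm) (horizontal distance between hook_seat and mark below 0.025 m), for 0.2 s.
2. the bar is under the roller and pressed onto the saddle (at least 16 N on the carousel, the pail's weight included) (z of pail_bar in the frame of hook_seat between -0.009 and 0.0075 m and horizontal distance between pail_bar and hook_seat below 0.015 m and contact force between rotor and anything else above 16 N), for 0.2 s.
At the end, for the whole second after the job is handed in: The pail hangs at rest from the empty hook, its bar under the roller (no more than 7.5 mm above and 9 mm below the nominal seat, its middle within 15 mm of it sideways), tilted less than 0.25 rad, the hook within 35 mm of the spot above the red mark; the robot has let go (z of pail_bar in the frame of hook_seat between -0.009 and 0.0075 m and horizontal distance between pail_bar and hook_seat below 0.015 m and horizontal distance between hook_seat and mark below 0.035 m and angle between pail's own z axis and vertical below 0.25 rad and linear speed of pail below 0.05 m/s); the robot touches nothing.
It fails at once if the carousel is pushed too hard (over 28 N of contact force, the pail's weight included) (contact force between rotor and anything else above 28 N).
It fails at once if the pail is tipped over (angle between pail's own z axis and vertical above 0.6 rad).
It fails at once if the jar is moved by more than 30 mm (distance of jar from where it was at the start of the episode above 0.03 m).
It fails at once if the bowl is moved by more than 30 mm (distance of tub from where it was at the start of the episode above 0.03 m).
It fails at once if the spatula is moved by more than 30 mm (distance of spatula from where it was at the start of the episode above 0.03 m).
It also fails if it takes over 72 s, if anything falls off the work surface, if the arm or the gripper's body presses on something with over 40 N, if the wrist force passes 120 N, or if a joint passes its speed limit or range.

## Robot

A 6-joint arm with a two-finger parallel gripper is mounted at the origin on the work surface. World frame = base frame: x ahead of the robot, y to its left, z up, the work surface at z = 0. Lengths are in m, angles in rad, forces in N, time in s.
With the tool pointing down it reaches from about 0.35 to 0.85 m from the base axis. Payload 8.1 kg.
Tool frame: the origin (TCP) lies at the centre of the arm's flange, where the gripper is bolted on; the fingertips stand 186 mm ahead of it and the grasp point (between the pads) lies 167 mm ahead of it (robot.nose_length is the distance from the TCP to the fingertips, in m); z points along the fingers, x is the direction in which the jaws open and shut, and the axes are right-handed (so a half turn about z gives the same grasp; the last joint's range is limited). The gripper opens to 93 mm and grips with 3 to 60 N. Pads are 15 mm wide; open, the fingers measure 128 mm over their backs; the gripper's body (75 mm by 188 mm) begins 65 mm behind the grasp point.
Start: joints at [1.153, 0.13, 1.488, -0, 1.523, -0.085], TCP at [0.196, 0.567, 0.405] pointing down, gripper open.
Joint ranges: [-2.96, 2.96], [-0.89, 2.26], [0.02, 2.5], [-1.34, 4.48], [0, 2.73], [-2.66, 2.66]. Speed limits (rad/s): [2.39, 2.39, 2.79, 3.14, 3.14, 3.14].

## Interface

Orientations are given as a rotation vector (axis times angle).
In Python, from plant import robot gives the robot as it stands.
- The arm moves only by the tool arm_command, never from a script. Its argument "motion" is a list of rows, each an object with "slide": the shift along the tool's x, y, z each as a share of 0.4 m, from -1 to 1, a list of three; "turn": the turn, a rotation vector about the tool's x, y, z each as a share of 0.5 rad, from -1 to 1, a list of three. A call has exactly 5 rows; each row shifts and turns the commanded pose from where the row before left it, along the tool's axes as they then stand; what a row does not reach is not made up. A row lasts 1/12 s, in which the tool goes at most 41.7 mm and 7.16 degrees, less where a joint would pass 70% of its speed; a pose out of reach is approached as far as the arm can. A call with a number of a shift or a turn outside -1 to 1 is refused whole. A call with a gripper value outside its range is refused whole. "gripper" is the opening in per cent of the stroke, from 0 (shut) to 100 (fully open), set as the call begins (left out, the last holds). The fingers move at their own pace and stop on an object; "grip_force" is the grip in N (left out, the last holds). Time passes only in rows, so rows that do not move let the fingers close, or fill a call up. It gives the time, the measured TCP pose, the force and the opening at its end, in the units of the state.
- robot.read_state(): the state, without advancing time (a new reading comes with each control period).
- robot.read_camera(name): name is "side" or "top"; returns a dict with "pixels" (384x512x3 uint8, blue, green, red), "intrinsics" (3x3 intrinsics, pixels), "T" (4x4, takes a point from camera to world coordinates). Camera axes: x right, y down, z forward; pixel columns grow to the right and rows downward; lengths in m; the calibration is good to about 2 mm. A picture is of the moment at which its call begins. There is no depth.
- robot.close_job(): hands the job in, once; it reports no verdict.
The state is a dict: "t": time; "q": joint angles; "dq": joint speeds; "joint_torque": joint torques, N m; "tool_pos": TCP position; "orientation": TCP orientation; "force": force on the tool from outside, world axes, zero at the start; "wrist_torque": the same for the moment, N m; "opening": finger opening in m.
Only numpy, scipy, OpenCV 4.12 (cv2) and the standard library are available. Lean on these libraries where they do the work, as an engineer would, in place of code of your own. Each camera call takes 0.05 s, during which the arm holds its last target.

## Working session

There is one attempt and no reset: what is moved stays moved. The work goes in short steps, Python scripts to look and compute and a tool call to move; the robot and the scene stay as the last step left them, time stands still between calls to the robot, and variables do not carry over. Pictures are saved under pics/ and viewed, and the job is handed in when it is done.

Besides the shell and the picture viewer there is one more tool, called after "Request:" as a command line: name --argument value ..., lists and objects as JSON in quotes. arm_command: Moves the arm, as the interface text tells. Shift numbers are shares of 0.4 m and turn numbers shares of 0.5 rad, none past 1 either way. Its arguments: {"type":"object","properties":{"motion":{"type":"array","items":{"type":"object","properties":{"slide":{"type":"array","items":{"type":"number"}},"turn":{"type":"array","items":{"type":"number"}}}}},"gripper":{"type":"number"},"grip_force":{"type":"number"}},"required":["motion"]}

```bash
mkdir -p pics; ls
python3 - <<'E'
from plant import robot
import cv2,json,numpy as np
s=robot.read_state(); print({k:(np.round(v,3).tolist()) for k,v in s.items()})
for n in("side","top"):
    c=robot.read_camera(n); cv2.imwrite(f"pics/{n}0.png",c["pixels"]); 
    np.savez(f"cam_{n}.npz",K=c["intrinsics"],T=c["T"]); print(n,np.round(c["intrinsics"],2).tolist(),np.round(c["T"],4).tolist())
E
```

```text
pics
{'t': 0.0, 'q': [1.153, 0.131, 1.489, 0.0, 1.523, -0.085], 'dq': [-0.001, 0.0, -0.001, -0.001, 0.0, -0.0], 'joint_torque': [0.001, -55.983, -49.178, 0.077, 0.035, -0.0], 'tool_pos': [0.196, 0.567, 0.404], 'orientation': [2.558, 1.822, -0.002], 'force': [0.273, 0.064, 0.222], 'wrist_torque': [0.012, 0.019, 0.027], 'opening': 0.093}
side [[474.74, 0.0, 254.85], [0.0, 474.74, 191.95], [0.0, 0.0, 1.0]] [[0.8785, -0.3084, 0.3648, 0.0582], [-0.4776, -0.5839, 0.6565, -0.8879], [0.0106, -0.751, -0.6603, 1.0984], [0.0, 0.0, 0.0, 1.0]]
top [[408.99, 0.0, 254.19], [0.0, 408.99, 197.18], [0.0, 0.0, 1.0]] [[0.0604, -0.9672, 0.2465, 0.3021], [-0.9982, -0.0578, 0.0177, 0.0365], [-0.0029, -0.2472, -0.969, 1.2317], [0.0, 0.0, 0.0, 1.0]]
```

View pics/side0.png

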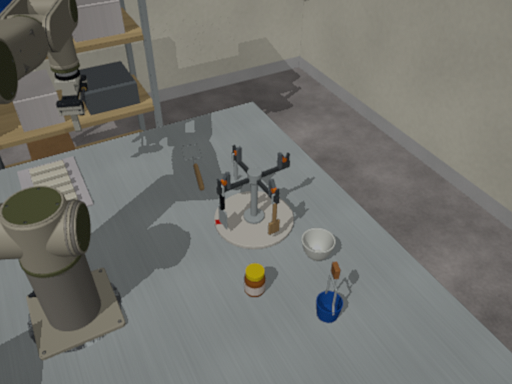

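View pics/top0.png

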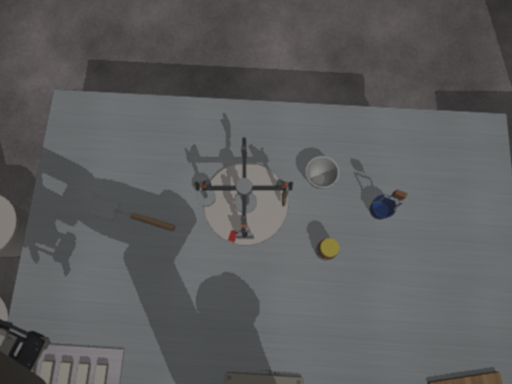

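Run:
```python
import cv2
a=cv2.imread("pics/side0.png")[135:335,180:380]; cv2.imwrite("pics/side0c1.png",cv2.resize(a[:115,20:130],None,fx=7,fy=5.2,interpolation=2)[:600,:800])
cv2.imwrite("pics/side0c1.png",cv2.resize(a[0:110,20:130],None,fx=5.4,fy=5.4,interpolation=2))
cv2.imwrite("pics/side0c2.png",cv2.resize(a[85:195,50:180],None,fx=5.4,fy=5.4,interpolation=2))
t=cv2.imread("pics/top0.png")
cv2.imwrite("pics/top0c1.png",cv2.resize(t[130:250,185:305],None,fx=5,fy=5,interpolation=2))
cv2.imwrite("pics/top0c2.png",cv2.resize(t[150:270,300:420],None,fx=5,fy=5,interpolation=2))
```

```text
(no output)
```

View pics/side0c1.png

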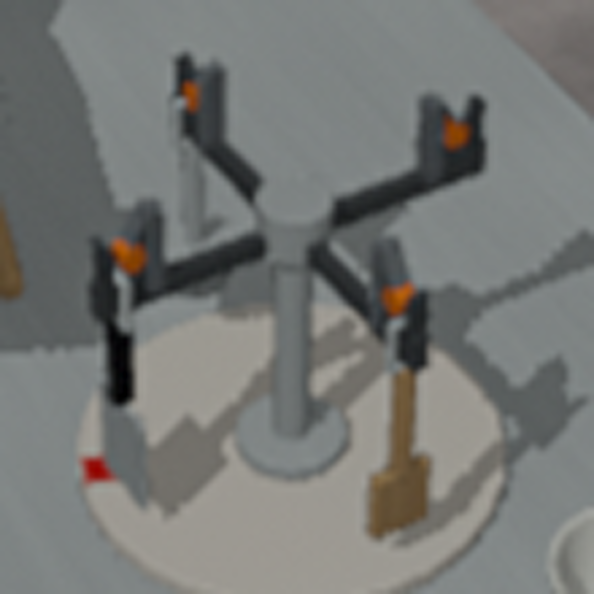

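View pics/side0c2.png

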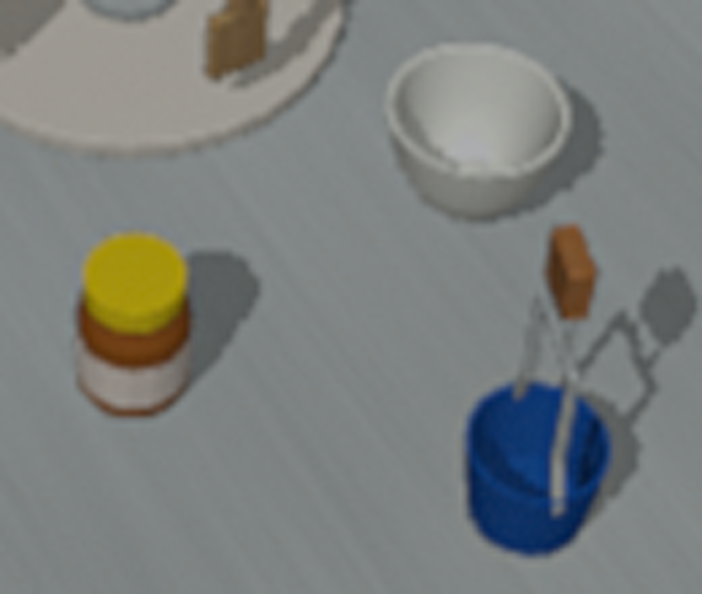

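View pics/top0c1.png

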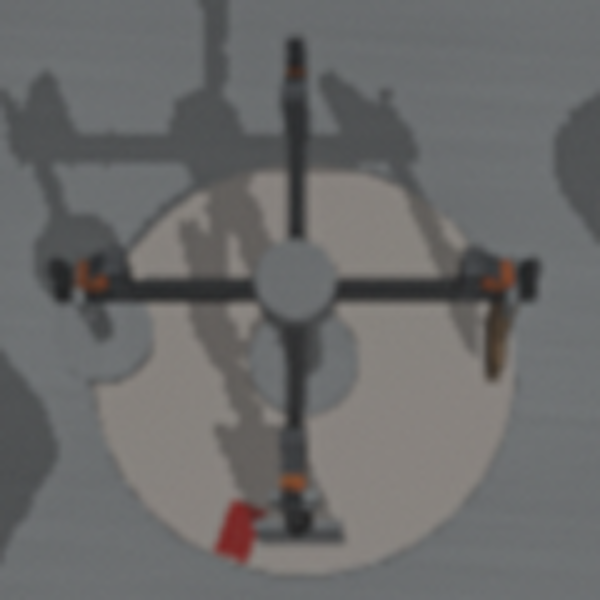

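View pics/top0c2.png

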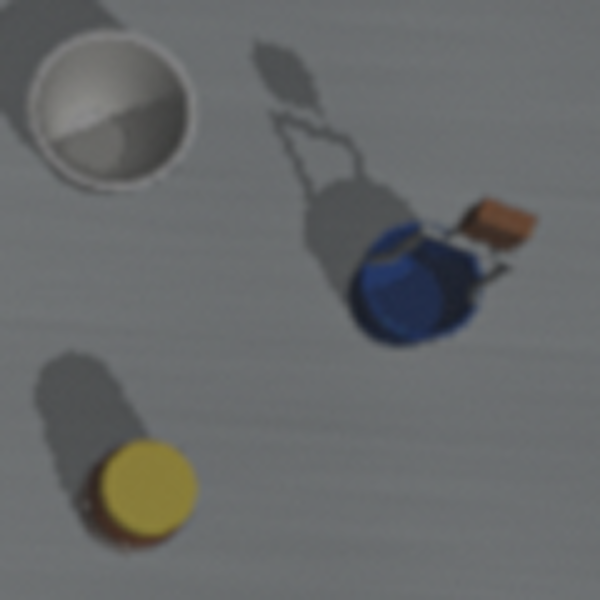

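```bash
cat > h.py <<'E'
import numpy as np,cv2
C={n:np.load(f"cam_{n}.npz") for n in("side","top")}
def proj(n,P):
    P=np.atleast_2d(P);T=np.linalg.inv(C[n]["T"]);p=P@T[:3,:3].T+T[:3,3];p=p@C[n]["K"].T;return p[:,:2]/p[:,2:]
def ray(n,uv):
    d=C[n]["T"][:3,:3]@np.linalg.solve(C[n]["K"],[*uv,1]);return C[n]["T"][:3,3],d/np.linalg.norm(d)
def tri(a,b):
    o1,d1=ray("side",a);o2,d2=ray("top",b)
    t=np.linalg.lstsq(np.c_[d1,-d2],o2-o1,rcond=None)[0];p=o1+t[0]*d1;q=o2+t[1]*d2;return (p+q)/2,np.linalg.norm(p-q)
def onz(n,uv,z):
    o,d=ray(n,uv);return o+d*(z-o[2])/d[2]
E
python3 - <<'E'
from h import *
np.set_printoptions(precision=4,suppress=True)
for nm,a,b,z in [("hub",(254.3,172.6),(244,185.8),.204),("mark",(218.5,221.9),(232.2,236),.014),("grip",(335.9,270.4),(399.6,194.4),.183),("rim",(329.6,299.6),(382.4,206),.055),
 ("jar",(135/5.4+230,280/5.4+220),(330,248),.085),("bowl",(478/5.4+230,115/5.4+220),(322.2,171.8),.07)]:
    print(nm,*tri(a,b),onz("side",a,z),onz("top",b,z))
E
```

```text
hub [0.5945 0.0837 0.1998] 0.0014788325747938274 [0.5928 0.0792 0.204 ] [0.5926 0.0837 0.204 ]
mark [0.4865 0.118  0.0122] 0.0037012491299214345 [0.4839 0.1166 0.014 ] [0.488  0.1174 0.014 ]
grip [ 0.6    -0.3284  0.1833] 0.0011522809418199288 [ 0.6008 -0.3282  0.183 ] [ 0.5995 -0.3282  0.183 ]
rim [ 0.6003 -0.3224  0.0549] 0.006150639478166921 [ 0.6035 -0.3229  0.055 ] [ 0.5973 -0.3212  0.055 ]
jar [ 0.4621 -0.165   0.0797] 0.003287604332068683 [ 0.4617 -0.169   0.085 ] [ 0.4598 -0.1635  0.085 ]
bowl [ 0.6905 -0.1409  0.0632] 0.0012663964478592023 [ 0.687  -0.1458  0.07  ] [ 0.6876 -0.1397  0.07  ]
```

```bash
cat > ov.py <<'E'
from h import *
def pail(x,y,yaw,z0=0,tilt=None):
    R=cv2.Rodrigues(np.array([0,0,yaw]))[0]
    L=[]
    t=np.linspace(0,2*np.pi,40)
    L.append(np.c_[.03*np.cos(t),.03*np.sin(t),0*t]);L.append(np.c_[.036*np.cos(t),.036*np.sin(t),0*t+.055])
    L.append(np.array([[0,-.025,.055],[0,-.025,.138],[0,.025,.138],[0,.025,.055]]))
    for s in(-1,1):L.append(np.array([[0,s*.013,.138],[0,s*.013,.166]]))
    for z in(.166,.2):L.append(np.array([[a*.007,b*.015,z] for a,b in((1,1),(1,-1),(-1,-1),(-1,1),(1,1))]))
    return [l@R.T+[x,y,z0] for l in L]
def hook(cx,cy,a,dz=0):
    R=cv2.Rodrigues(np.array([0,0,a]))[0] # local +x outward
    z=.196
    L=[np.array([[.025,s*.005,z-.026+.014],[.083,s*.005,z-.026+.014]]) for s in(-1,1)]
    L.append(np.array([[.1165,s,z+.026+dz] for s in(-.005,.005)]))
    L.append(np.array([[.1165,0,z+.026+dz],[.1165,0,z-.003+dz],[.11,0,z-.003+dz]]))
    t=np.linspace(0,2*np.pi,20);L.append(np.c_[.1055+.008*np.cos(t),0*t,z+.0095+dz+.008*np.sin(t)])
    t=np.linspace(0,2*np.pi,30);L.append(np.c_[.022*np.cos(t),.022*np.sin(t),0*t+.204])
    return [l@R.T+[cx,cy,0] for l in L]
def draw(im,n,lines,off,sc,col=(0,255,255)):
    a=cv2.resize(im[off[1]:off[1]+off[3],off[0]:off[0]+off[2]],None,fx=sc,fy=sc,interpolation=2)
    for l in lines:
        p=(proj(n,l)-off[:2]+.5)*sc
        cv2.polylines(a,[np.round(p).astype(int)],False,col,1,cv2.LINE_AA)
    return a
E
python3 - <<'E'
from ov import *
s=cv2.imread("pics/side0.png");t=cv2.imread("pics/top0.png")
P=pail(.600,-.328,1.1)
a=draw(s,"side",P,(300,250,60,80),6.6);b=draw(t,"top",P,(360,170,60,80),6.6);cv2.imwrite("pics/ovp.png",np.hstack([a,b]))
M=hook(.593,.081,0.0)+hook(.593,.081,2.83)
a=draw(s,"side",M,(205,135,90,100),4.4);b=draw(t,"top",M,(195,135,90,100),4.4);cv2.imwrite("pics/ovh.png",np.hstack([a,b]))
E
```

```text
(no output)
```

View pics/ovp.png

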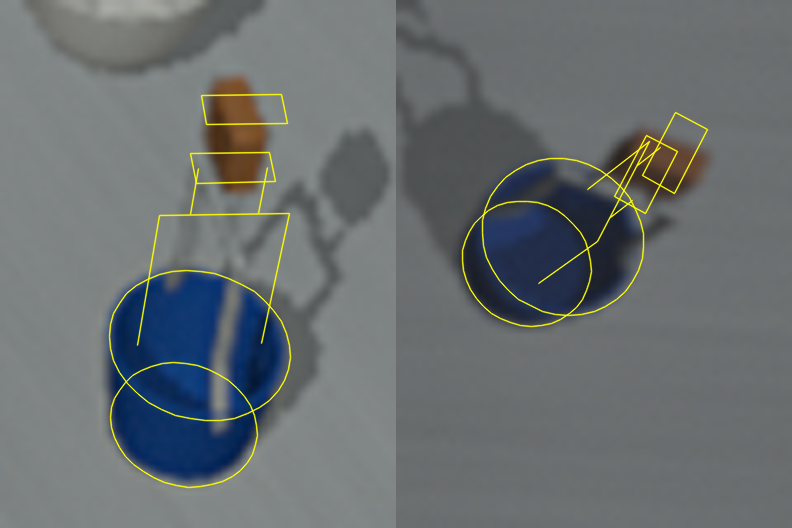

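View pics/ovh.png

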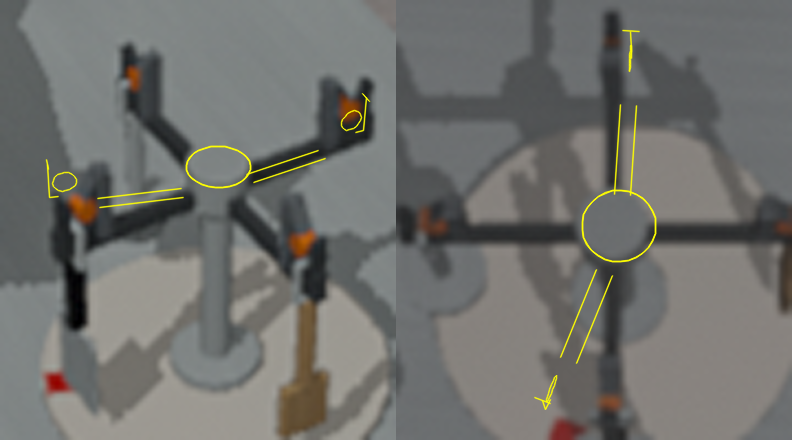

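Run:
```python
from ov import *
s=cv2.imread("pics/side0.png");t=cv2.imread("pics/top0.png")
P=pail(.599,-.325,-.42)
a=draw(s,"side",P,(300,250,60,80),6.6);b=draw(t,"top",P,(360,170,60,80),6.6);cv2.imwrite("pics/ovp2.png",np.hstack([a,b]))
M=hook(.593,.082,0.04)
a=draw(s,"side",M,(245,135,60,60),6.6);b=draw(t,"top",M,(215,135,60,60),6.6);cv2.imwrite("pics/ovh2.png",np.hstack([a,b]))
```

```text
(no output)
```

View pics/ovp2.png

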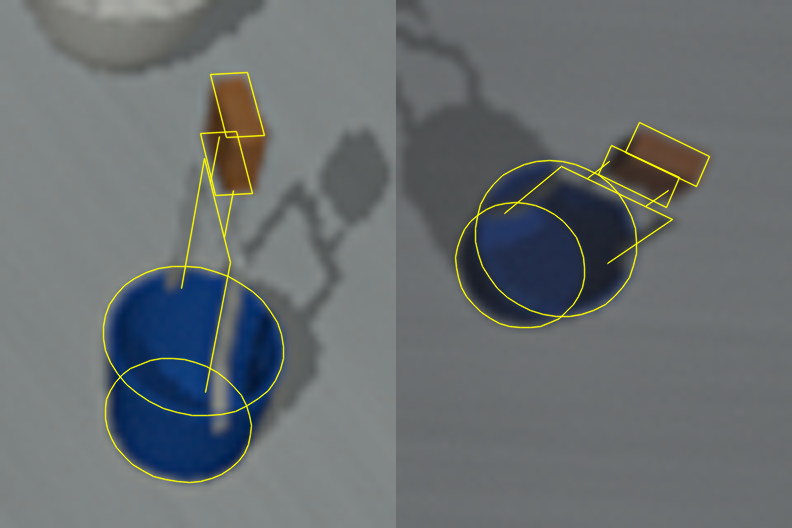

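View pics/ovh2.png

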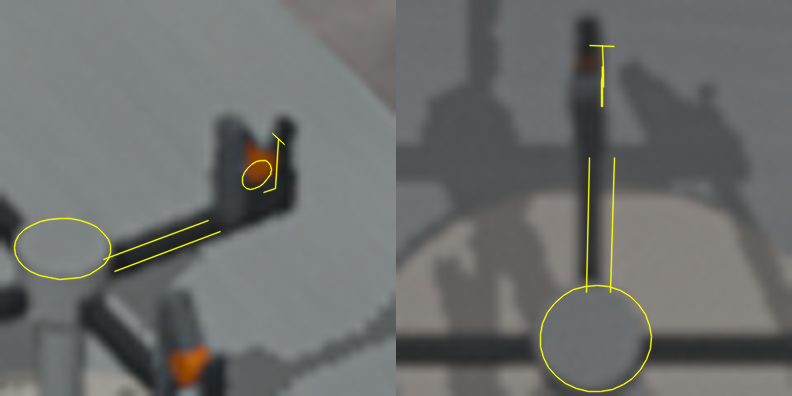

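```bash
cat >> h.py <<'E'
from scipy.spatial.transform import Rotation as Ro
def plan(dests,nrows=None,step=.036,turn=None):
    """from current pose through world TCP points, print rows"""
    from plant import robot
    s=robot.read_state();R=Ro.from_rotvec(s["orientation"]).as_matrix();p=np.array(s["tool_pos"])
    print("t",round(s["t"],2),"pos",np.round(p,4),"F",np.round(s["force"],1),"xang",round(np.arctan2(R[1,0],R[0,0]),3),"zax",np.round(R[:,2],3))
    for d in dests:
        d=np.array(d);v=R.T@(d-p)/.4;n=max(1,int(np.ceil(np.linalg.norm(d-p)/step)));print(d,n,"x",np.round(v/n,4).tolist());p=d
E
python3 - <<'E'
from h import *
plan([(.196,.567,.46),(.635,.046,.46),(.635,.046,.356)])
E
```

```text
t 0.1 pos [0.1959 0.5669 0.4038] F [ 0.6  0.2 -0.6] xang 1.238 zax [-0.001 -0.002 -1.   ]
[0.196 0.567 0.46 ] 2 x [0.0, 0.0001, -0.0702]
[0.635 0.046 0.46 ] 19 x [-0.0459, 0.077, 0.0001]
[0.635 0.046 0.356] 3 x [0.0001, 0.0, 0.0867]
```

Request:
arm_command --motion '[{"slide": [0,0,-0.07],"turn": [0,0,0]},{"slide": [0,0,-0.07],"turn": [0,0,0]},{"slide": [-0.046,0.077,0],"turn": [0,0,0]},{"slide": [-0.046,0.077,0],"turn": [0,0,0]},{"slide": [-0.046,0.077,0],"turn": [0,0,0]}]' --gripper 0 --grip_force 10

```text
t: 0.52
tool_pos: [0.2655, 0.484, 0.4609]
orientation: [2.557, 1.825, 0.001]
force: [1.2, -1.1, 0.1]
opening: 0.0637
```

Request:
arm_command --motion '[{"slide": [-0.046,0.077,0],"turn": [0,0,0]},{"slide": [-0.046,0.077,0],"turn": [0,0,0]},{"slide": [-0.046,0.077,0],"turn": [0,0,0]},{"slide": [-0.046,0.077,0],"turn": [0,0,0]},{"slide": [-0.046,0.077,0],"turn": [0,0,0]}]'

```text
t: 0.93
tool_pos: [0.3814, 0.3459, 0.4604]
orientation: [-2.558, -1.823, 0.001]
force: [0.8, -0.3, 0.6]
opening: 0.031
```

Request:
arm_command --motion '[{"slide": [-0.046,0.077,0],"turn": [0,0,0]},{"slide": [-0.046,0.077,0],"turn": [0,0,0]},{"slide": [-0.046,0.077,0],"turn": [0,0,0]},{"slide": [-0.046,0.077,0],"turn": [0,0,0]},{"slide": [-0.046,0.077,0],"turn": [0,0,0]}]'

```text
t: 1.35
tool_pos: [0.497, 0.2086, 0.4604]
orientation: [-2.559, -1.823, 0.001]
force: [0.6, 0.3, 0.4]
opening: 0.0011
```

Run:
```python
from h import *
plan([(.635,.046,.46),(.635,.046,.356)])
```

```text
t 1.35 pos [0.497  0.2086 0.4604] F [0.6 0.3 0.4] xang 1.238 zax [-0.001 -0.    -1.   ]
[0.635 0.046 0.46 ] 6 x [-0.0453, 0.0765, 0.0001]
[0.635 0.046 0.356] 3 x [0.0, 0.0, 0.0867]
```

Request:
arm_command --motion '[{"slide": [-0.046,0.077,0],"turn": [0,0,0]},{"slide": [-0.046,0.077,0],"turn": [0,0,0]},{"slide": [-0.046,0.077,0],"turn": [0,0,0]},{"slide": [-0.046,0.077,0],"turn": [0,0,0]},{"slide": [-0.03,0.05,0],"turn": [0,0,0]}]'

```text
t: 1.77
tool_pos: [0.6051, 0.0797, 0.4598]
orientation: [2.56, 1.82, -0.002]
force: [-0.6, 0.6, -0.8]
opening: 0.0006
```

Run:
```python
from h import *
from plant import robot
plan([(.635,.046,.46),(.635,.046,.356)])
for n,o in(("side",(200,120)),("top",(190,120))):
    c=robot.read_camera(n)["pixels"];cv2.imwrite(f"pics/{n}1.png",cv2.resize(c[o[1]:o[1]+130,o[0]:o[0]+110],None,fx=3.5,fy=3.5,interpolation=2))
cv2.imwrite("pics/a1.png",np.hstack([cv2.imread("pics/side1.png"),cv2.imread("pics/top1.png")]))
```

```text
t 1.77 pos [0.6051 0.0797 0.4598] F [-0.6  0.6 -0.8] xang 1.236 zax [-0.001 -0.001 -1.   ]
[0.635 0.046 0.46 ] 2 x [-0.0275, 0.0492, -0.0002]
[0.635 0.046 0.356] 3 x [0.0001, 0.0, 0.0867]
```

View pics/a1.png

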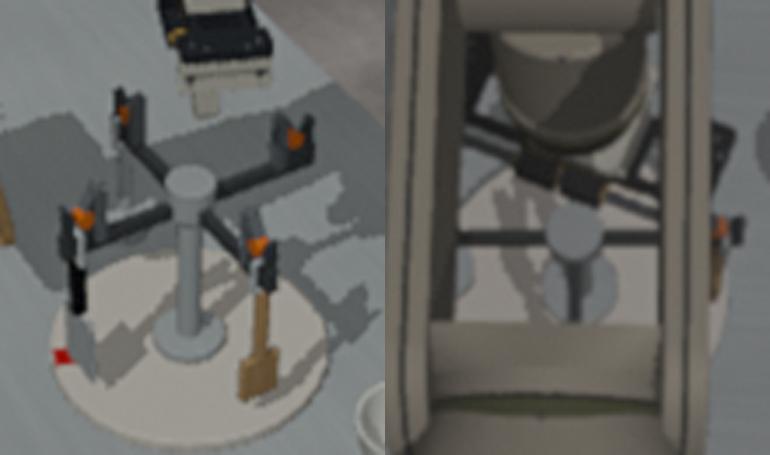

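Request:
arm_command --motion '[{"slide": [-0.027,0.049,0],"turn": [0,0,0]},{"slide": [-0.027,0.049,0],"turn": [0,0,0]},{"slide": [0,0,0],"turn": [0,0,0]},{"slide": [0,0,0.05],"turn": [0,0,0]},{"slide": [0,0,0],"turn": [0,0,0]}]'

```text
t: 2.28
tool_pos: [0.6328, 0.05, 0.437]
orientation: [-2.556, -1.821, 0.006]
force: [-0.7, 0.1, -2.3]
opening: 0.0003
```

Run:
```python
from h import *
from plant import robot
plan([(.635,.046,.356)])
for n,o in(("side",(200,120)),("top",(190,120))):
    c=robot.read_camera(n)["pixels"];cv2.imwrite(f"pics/{n}1.png",cv2.resize(c[o[1]:o[1]+130,o[0]:o[0]+110],None,fx=3.5,fy=3.5,interpolation=2))
cv2.imwrite("pics/a2.png",np.hstack([cv2.imread("pics/side1.png"),cv2.imread("pics/top1.png")]))
```

```text
t 2.28 pos [0.6328 0.05   0.437 ] F [-0.7  0.1 -2.3] xang 1.238 zax [-0.005  0.    -1.   ]
[0.635 0.046 0.356] 3 x [-0.0025, 0.0032, 0.0675]
```

View pics/a2.png

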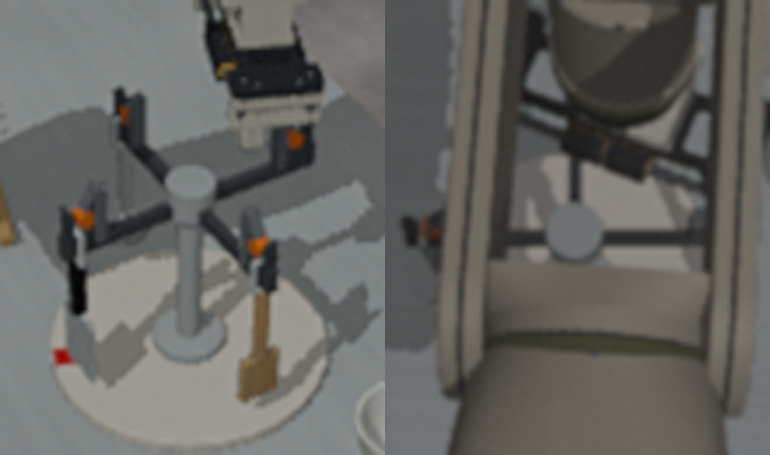

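Request:
arm_command --motion '[{"slide": [-0.002,0.002,0.0],"turn": [0,0,0]},{"slide": [0,0,0.06],"turn": [0,0,0]},{"slide": [0,0,0.06],"turn": [0,0,0]},{"slide": [0,0,0.06],"turn": [0,0,0]},{"slide": [0,0,0],"turn": [0,0,0]}]'

```text
t: 2.8
tool_pos: [0.6327, 0.0488, 0.3639]
orientation: [-2.555, -1.821, 0.009]
force: [-0.5, 0.2, -0.2]
opening: 0.0007
```

Run:
```python
from h import *
from plant import robot
plan([(.635,.046,.356)])
for n,o in(("side",(200,120)),("top",(190,120))):
    c=robot.read_camera(n)["pixels"];cv2.imwrite(f"pics/{n}1.png",cv2.resize(c[o[1]:o[1]+130,o[0]:o[0]+110],None,fx=3.5,fy=3.5,interpolation=2))
cv2.imwrite("pics/a3.png",np.hstack([cv2.imread("pics/side1.png"),cv2.imread("pics/top1.png")]))
```

```text
t 2.8 pos [0.6327 0.0488 0.3639] F [-0.5  0.2 -0.2] xang 1.239 zax [-0.007  0.    -1.   ]
[0.635 0.046 0.356] 1 x [-0.0046, 0.0079, 0.0197]
```

View pics/a3.png

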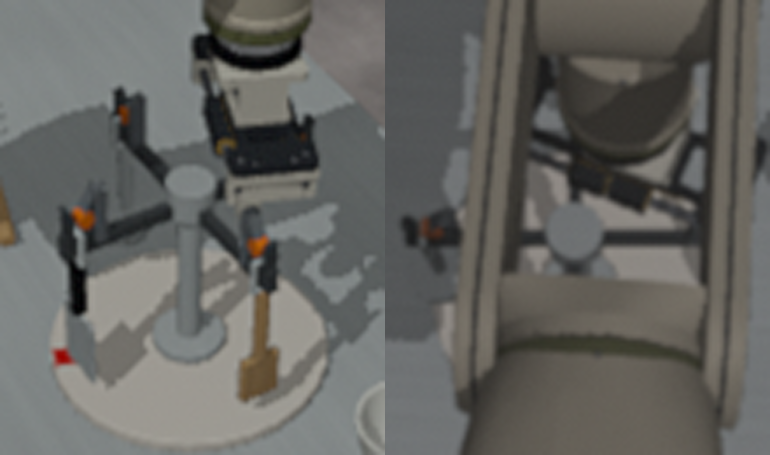

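```bash
cat >> h.py <<'E'
def orbit(a0,steps,c=(.593,.083),r=.056,start=None,xang=1.238):
    x=np.array([np.cos(xang),np.sin(xang)]);y=np.array([x[1],-x[0]])
    p=np.array(c)+r*np.array([np.cos(a0),np.sin(a0)]) if start is None else np.array(start)
    a=a0
    for i,s in enumerate(steps):
        a+=s;q=np.array(c)+r*np.array([np.cos(a),np.sin(a)]);d=(q-p)/.4;p=q
        print("" if i%5 else "--",round(a,2),np.round([d@x,d@y],3))
E
python3 - <<'E'
from h import *
orbit(-.69,[.04]*5+[.05]*5+[.07]*5+[.09]*5+[.11]*20,start=(.6327,.0488))
E
```

```text
-- -0.65 [0.005 0.011]
 -0.61 [0.005 0.002]
 -0.57 [0.005 0.001]
 -0.53 [0.005 0.001]
 -0.49 [0.006 0.001]
-- -0.44 [0.007 0.001]
 -0.39 [0.007 0.001]
 -0.34 [0.007 0.   ]
 -0.29 [ 0.007 -0.   ]
 -0.24 [ 0.007 -0.   ]
-- -0.17 [ 0.01  -0.001]
 -0.1 [ 0.01  -0.002]
 -0.03 [ 0.009 -0.003]
 0.04 [ 0.009 -0.003]
 0.11 [ 0.009 -0.004]
-- 0.2 [ 0.011 -0.006]
 0.29 [ 0.011 -0.007]
 0.38 [ 0.01  -0.008]
 0.47 [ 0.009 -0.009]
 0.56 [ 0.008 -0.009]
-- 0.67 [ 0.009 -0.013]
 0.78 [ 0.008 -0.013]
 0.89 [ 0.006 -0.014]
 1.0 [ 0.004 -0.015]
 1.11 [ 0.003 -0.015]
-- 1.22 [ 0.001 -0.015]
 1.33 [-0.001 -0.015]
 1.44 [-0.002 -0.015]
 1.55 [-0.004 -0.015]
 1.66 [-0.006 -0.014]
-- 1.77 [-0.007 -0.014]
 1.88 [-0.009 -0.013]
 1.99 [-0.01  -0.012]
 2.1 [-0.011 -0.011]
 2.21 [-0.012 -0.009]
-- 2.32 [-0.013 -0.008]
 2.43 [-0.014 -0.006]
 2.54 [-0.015 -0.005]
 2.65 [-0.015 -0.003]
 2.76 [-0.015 -0.002]
```

Request:
arm_command --motion '[{"slide": [0,0.01,0.015],"turn": [0,0,0]},{"slide": [0.005,0.002,0],"turn": [0,0,0]},{"slide": [0.005,0.001,0],"turn": [0,0,0]},{"slide": [0.005,0.001,0],"turn": [0,0,0]},{"slide": [0.006,0.001,0],"turn": [0,0,0]}]'

```text
t: 3.32
tool_pos: [0.6429, 0.0545, 0.3636]
orientation: [2.558, 1.822, 0.002]
force: [0.1, 1.0, -0.5]
opening: 0.0007
```

Request:
arm_command --motion '[{"slide": [0.007,0.001,0],"turn": [0,0,0]},{"slide": [0.007,0.001,0],"turn": [0,0,0]},{"slide": [0.007,0,0],"turn": [0,0,0]},{"slide": [0.007,0,0],"turn": [0,0,0]},{"slide": [0.007,0,0],"turn": [0,0,0]}]'

```text
t: 3.73
tool_pos: [0.6477, 0.0669, 0.3626]
orientation: [2.558, 1.822, -0.003]
force: [-3.3, -5.8, 0.5]
opening: 0.0005
```

Request:
arm_command --motion '[{"slide": [0.008,0,0.004],"turn": [0,0,0]},{"slide": [0.008,-0.001,0.004],"turn": [0,0,0]},{"slide": [0.009,-0.002,0.004],"turn": [0,0,0]},{"slide": [0.009,-0.003,0],"turn": [0,0,0]},{"slide": [0.009,-0.004,0],"turn": [0,0,0]}]'

```text
t: 4.15
tool_pos: [0.6499, 0.084, 0.3582]
orientation: [2.558, 1.821, -0.002]
force: [-1.3, -5.8, -0.0]
opening: 0.0005
```

```bash
cat > look.py <<'E'
from h import *
from plant import robot
import sys
def look(name,os=(200,120),ot=(190,120),w=110,h=130,f=3.5):
    r=[]
    for n,o in(("side",os),("top",ot)):
        c=robot.read_camera(n)["pixels"];cv2.imwrite(f"pics/{name}_{n}.png",c);r.append(cv2.resize(c[o[1]:o[1]+h,o[0]:o[0]+w],None,fx=f,fy=f,interpolation=2))
    cv2.imwrite(f"pics/{name}.png",np.hstack(r))
E
python3 - <<'E'
from look import *
plan([]);look("b1")
E
```

```text
t 4.15 pos [0.6499 0.084  0.3582] F [-1.3 -5.8 -0. ] xang 1.237 zax [ 0.    -0.002 -1.   ]
```

View pics/b1.png

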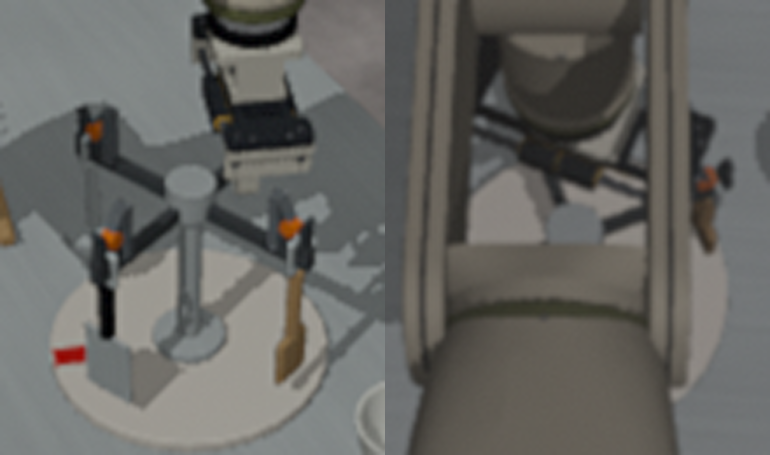

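Run:
```python
from h import *
orbit(.02,[.08]*5+[.1]*5+[.11]*15,start=(.6499,.084),r=.0575)
```

```text
-- 0.1 [ 0.011 -0.003]
 0.18 [ 0.01  -0.005]
 0.26 [ 0.01  -0.006]
 0.34 [ 0.009 -0.007]
 0.42 [ 0.009 -0.008]
-- 0.52 [ 0.01 -0.01]
 0.62 [ 0.009 -0.011]
 0.72 [ 0.008 -0.012]
 0.82 [ 0.006 -0.013]
 0.92 [ 0.005 -0.013]
-- 1.03 [ 0.004 -0.015]
 1.14 [ 0.002 -0.016]
 1.25 [ 0.001 -0.016]
 1.36 [-0.001 -0.016]
 1.47 [-0.003 -0.016]
-- 1.58 [-0.004 -0.015]
 1.69 [-0.006 -0.015]
 1.8 [-0.008 -0.014]
 1.91 [-0.009 -0.013]
 2.02 [-0.011 -0.012]
-- 2.13 [-0.012 -0.011]
 2.24 [-0.013 -0.009]
 2.35 [-0.014 -0.008]
 2.46 [-0.015 -0.006]
 2.57 [-0.015 -0.005]
```

Request:
arm_command --motion '[{"slide": [0.011,-0.003,0],"turn": [0,0,0]},{"slide": [0.01,-0.005,0],"turn": [0,0,0]},{"slide": [0.01,-0.006,0],"turn": [0,0,0]},{"slide": [0.009,-0.007,0],"turn": [0,0,0]},{"slide": [0.009,-0.008,0],"turn": [0,0,0]}]'

```text
t: 4.67
tool_pos: [0.6453, 0.1065, 0.3579]
orientation: [2.558, 1.821, -0.001]
force: [0.8, -4.7, 0.5]
opening: 0.0008
```

Request:
arm_command --motion '[{"slide": [0.01,-0.01,0],"turn": [0,0,0]},{"slide": [0.009,-0.011,0],"turn": [0,0,0]},{"slide": [0.008,-0.012,0],"turn": [0,0,0]},{"slide": [0.006,-0.013,0],"turn": [0,0,0]},{"slide": [0.005,-0.013,0],"turn": [0,0,0]}]'

```text
t: 5.08
tool_pos: [0.6278, 0.1291, 0.3581]
orientation: [2.558, 1.822, 0.001]
force: [3.0, -3.5, -0.0]
opening: -0.0
```

Run:
```python
from look import *
plan([]);look("b2")
```

```text
t 5.08 pos [0.6278 0.1291 0.3581] F [ 3.  -3.5 -0. ] xang 1.238 zax [ 0.001 -0.    -1.   ]
```

View pics/b2.png

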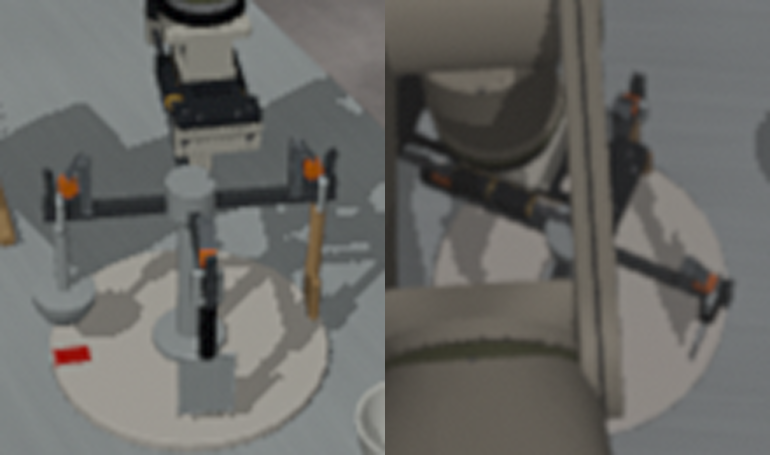

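Request:
arm_command --motion '[{"slide": [0.004,-0.015,0],"turn": [0,0,0]},{"slide": [0.002,-0.016,0],"turn": [0,0,0]},{"slide": [0.001,-0.016,0],"turn": [0,0,0]},{"slide": [-0.001,-0.016,0],"turn": [0,0,0]},{"slide": [-0.003,-0.016,0],"turn": [0,0,0]}]'

```text
t: 5.6
tool_pos: [0.5989, 0.1406, 0.3586]
orientation: [2.557, 1.822, 0.004]
force: [6.1, -2.2, 0.0]
opening: 0.0005
```

Request:
arm_command --motion '[{"slide": [-0.004,-0.015,0],"turn": [0,0,0]},{"slide": [-0.006,-0.015,0],"turn": [0,0,0]},{"slide": [-0.008,-0.014,0],"turn": [0,0,0]},{"slide": [-0.009,-0.013,0],"turn": [0,0,0]},{"slide": [-0.011,-0.012,0],"turn": [0,0,0]}]'

```text
t: 6.02
tool_pos: [0.5677, 0.1358, 0.3589]
orientation: [2.558, 1.823, 0.006]
force: [5.1, 1.6, 1.1]
opening: 0.0006
```

Run:
```python
from look import *
plan([]);look("b3")
```

```text
t 6.02 pos [0.5677 0.1358 0.3589] F [5.1 1.6 1.1] xang 1.239 zax [ 0.004  0.002 -1.   ]
```

View pics/b3.png

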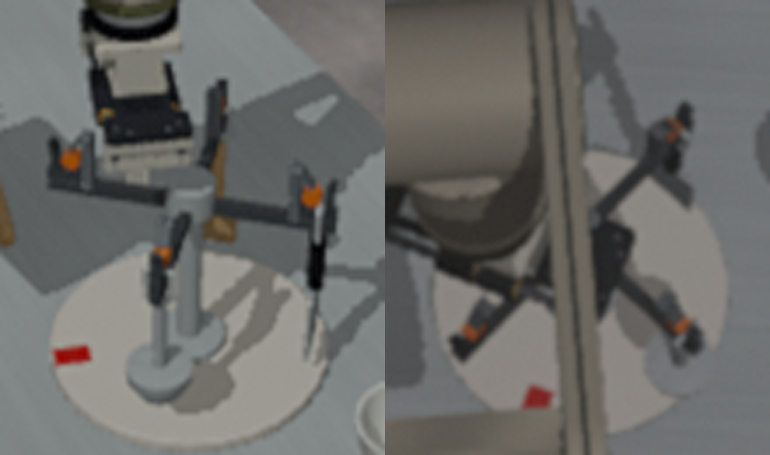

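Request:
arm_command --motion '[{"slide": [-0.011,-0.009,0],"turn": [0,0,0]},{"slide": [-0.012,-0.009,0],"turn": [0,0,0]},{"slide": [-0.01,-0.006,0],"turn": [0,0,0]},{"slide": [0,0,0],"turn": [0,0,0]},{"slide": [0,0,0],"turn": [0,0,0]}]'

```text
t: 6.53
tool_pos: [0.5537, 0.126, 0.3578]
orientation: [-2.558, -1.822, 0.001]
force: [0.5, 1.2, 0.2]
opening: 0.0006
```

Run:
```python
from look import *
plan([]);look("b4")
```

```text
t 6.53 pos [0.5537 0.126  0.3578] F [0.5 1.2 0.2] xang 1.238 zax [-0.001  0.    -1.   ]
```

View pics/b4.png

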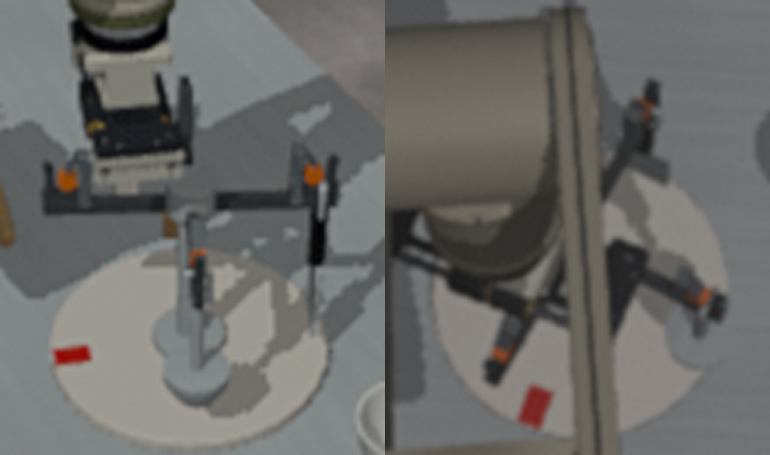

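Run:
```python
from h import *
np.set_printoptions(precision=4,suppress=True)
c=np.array([.593,.083])
a,b=(220.6-.5,221.4-.5),(232.9-.5,236.6-.5)
print(tri(a,b))
for n,uv,z in(("side",a,.014),("top",b,.014),("top",(222.4,220.9),.2055),("side",(67/3.5+199.5,180/3.5+119.5),.2055)):
    p=onz(n,uv,z)[:2];d=p-c;print(n,p,np.hypot(*d),np.arctan2(d[1],d[0]))
```

```text
(array([0.4884, 0.1163, 0.0163]), np.float64(0.002138498647716141))
side [0.4904 0.1183] 0.10848446781624069 2.8104397549459232
top [0.4877 0.1168] 0.11054528092499674 2.831323282520084
top [0.496  0.1325] 0.1088966571697402 2.6698535672247328
side [0.5012 0.1344] 0.10517991464949708 2.631411820672177
```

Run:
```python
from h import *
orbit(2.31,[.06,.06,.06],start=(.5537,.126),r=.058)
```

```text
-- 2.37 [-0.008 -0.003]
 2.43 [-0.008 -0.003]
 2.49 [-0.008 -0.003]
```

Request:
arm_command --motion '[{"slide": [-0.008,-0.003,0],"turn": [0,0,0]},{"slide": [-0.008,-0.003,0],"turn": [0,0,0]},{"slide": [-0.008,-0.003,0],"turn": [0,0,0]},{"slide": [0,0,0],"turn": [0,0,0]},{"slide": [0,0,0],"turn": [0,0,0]}]'

```text
t: 7.05
tool_pos: [0.5474, 0.118, 0.3579]
orientation: [-2.559, -1.823, 0.0]
force: [1.3, 0.8, 0.4]
opening: 0.0006
```

Run:
```python
from look import *
plan([]);look("b5",os=(200,140),ot=(195,150),w=70,h=100,f=5.5)
```

```text
t 7.05 pos [0.5474 0.118  0.3579] F [1.3 0.8 0.4] xang 1.238 zax [-0.  0. -1.]
```

View pics/b5.png

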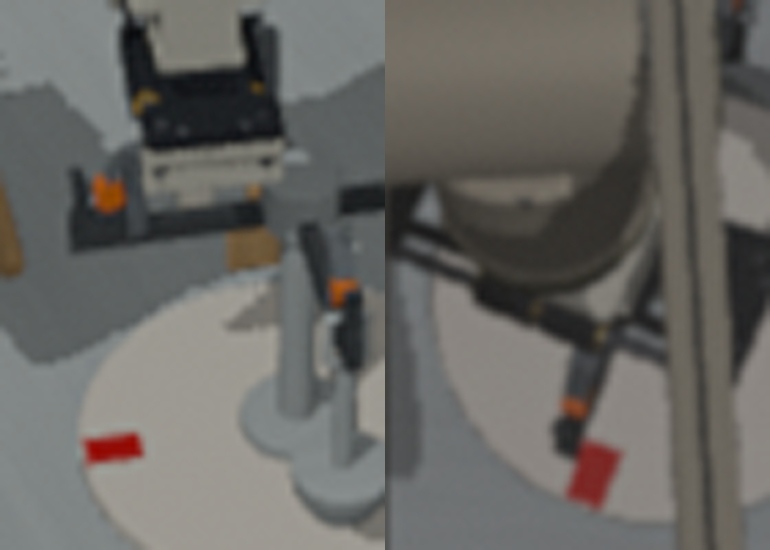

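Run:
```python
from h import *
np.set_printoptions(precision=4,suppress=True)
c=np.array([.593,.083])
for n,uv,z in(("side",(200+113/5.5-.5,140+448/5.5-.5),.014),("top",(232.7,235.7),.014),("top",(228.9,223.5),.2055),("top",(195+(567-385)/5.5-.5,150+432/5.5-.5),.222),("side",(200+109/5.5-.5,140+193/5.5-.5),.2055),("side",(200+78/5.5-.5,140+180/5.5-.5),.218)):
    p=onz(n,uv,z)[:2];d=p-c;print(n,p,np.hypot(*d),np.arctan2(d[1],d[0]))
```

```text
side [0.4901 0.1181] 0.10868653867622206 2.812472086306939
top [0.489  0.1159] 0.10909851878948815 2.8348651323013967
top [0.4903 0.1154] 0.10772110846003295 2.8359590599387134
top [0.4755 0.1165] 0.12215242137709545 2.863456291147043
side [0.4956 0.1177] 0.10342566135855652 2.7990906587863567
side [0.4795 0.1213] 0.11979661647917879 2.8158815969737723
```

Request:
arm_command --motion '[{"slide": [0.012,0,0],"turn": [0,0,0]},{"slide": [0.008,0,-0.02],"turn": [0,0,0]},{"slide": [0,0,-0.09],"turn": [0,0,0]},{"slide": [0,0,-0.09],"turn": [0,0,0]},{"slide": [0,0,-0.09],"turn": [0,0,0]}]'

```text
t: 7.57
tool_pos: [0.5496, 0.126, 0.4751]
orientation: [-2.558, -1.823, 0.003]
force: [0.5, 0.3, -0.4]
opening: 0.0004
```

Run:
```python
from h import *
plan([(.5985,-.326,.485)],step=.039)
```

```text
t 7.57 pos [0.5496 0.126  0.4751] F [ 0.5  0.3 -0.4] xang 1.238 zax [-0.002 -0.    -1.   ]
[ 0.5985 -0.326   0.485 ] 12 x [-0.0857, 0.0404, -0.0021]
```

Request:
arm_command --motion '[{"slide": [-0.086,0.04,0],"turn": [0,0,0]},{"slide": [-0.086,0.04,0],"turn": [0,0,0]},{"slide": [-0.086,0.04,0],"turn": [0,0,0]},{"slide": [-0.086,0.04,0],"turn": [0,0,0]},{"slide": [-0.086,0.04,0],"turn": [0,0,0]}]' --gripper 100

```text
t: 7.98
tool_pos: [0.5693, -0.0643, 0.4746]
orientation: [2.558, 1.824, -0.0]
force: [0.3, 0.8, 0.7]
opening: 0.0292
```

Request:
arm_command --motion '[{"slide": [-0.086,0.04,0],"turn": [0,0,0]},{"slide": [-0.086,0.04,0],"turn": [0,0,0]},{"slide": [-0.086,0.04,0],"turn": [0,0,0]},{"slide": [-0.086,0.04,0],"turn": [0,0,0]},{"slide": [-0.06,0.03,0],"turn": [0,0,0]}]'

```text
t: 8.4
tool_pos: [0.5882, -0.2435, 0.4741]
orientation: [2.56, 1.821, -0.001]
force: [0.4, 0.1, 0.1]
opening: 0.0621
```

Run:
```python
from look import *
plan([(.5985,-.326,.485),(.5985,-.326,.353)],step=.039)
look("c1",os=(205,130),ot=(190,130),w=90,h=105,f=4.4)
```

```text
t 8.4 pos [ 0.5882 -0.2435  0.4741] F [0.4 0.1 0.1] xang 1.237 zax [-0.001 -0.001 -1.   ]
[ 0.5985 -0.326   0.485 ] 3 x [-0.0621, 0.0306, -0.009]
[ 0.5985 -0.326   0.353 ] 4 x [0.0001, 0.0, 0.0825]
```

View pics/c1.png

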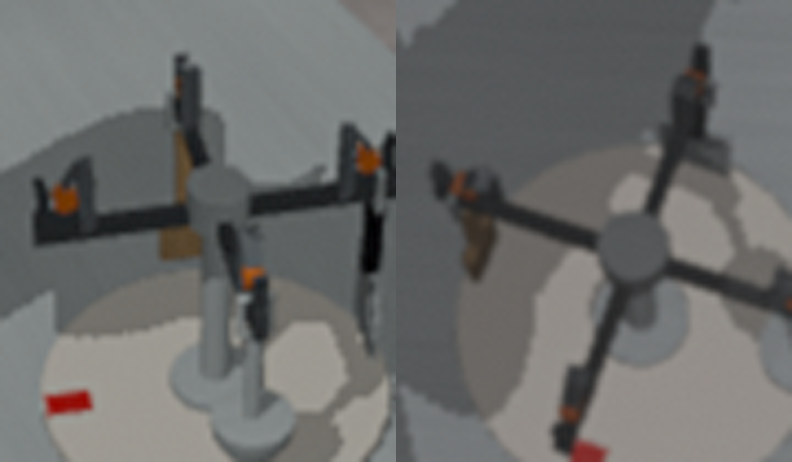

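Full view of the carousel is clear now; I'll fit the hub and spoke more closely by overlay before continuing.

Run:
```python
from ov import *
s=cv2.imread("pics/c1_side.png");t=cv2.imread("pics/c1_top.png")
def mk(cx,cy,a):
    L=hook(cx,cy,a)
    tt=np.linspace(0,2*np.pi,60);L.append(np.c_[cx+.13*np.cos(tt),cy+.13*np.sin(tt),0*tt+.014])
    m=np.array([cx+.1135*np.cos(a),cy+.1135*np.sin(a),.014]);L.append(np.array([m,m+[0,0,.182]]))
    for k in(1,2,3):
        for r in((.025,.1165),):
            L.append(np.array([[cx+q*np.cos(a+k*np.pi/2),cy+q*np.sin(a+k*np.pi/2),.184] for q in r]))
    return L
M=mk(.594,.083,2.82)
a=draw(s,"side",M,(205,130,90,120),4.4);b=draw(t,"top",M,(190,130,90,120),4.4);cv2.imwrite("pics/ovc1.png",np.hstack([a,b]))
```

```text
(no output)
```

View pics/ovc1.png

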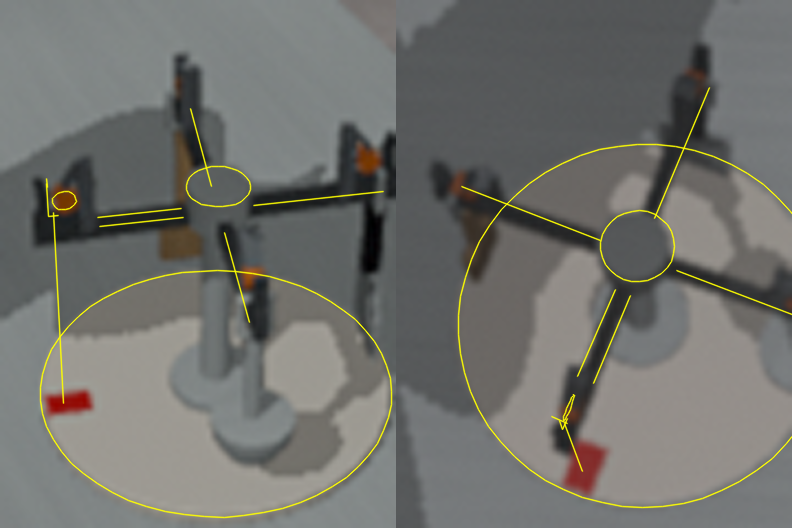

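Request:
arm_command --motion '[{"slide": [-0.062,0.03,0],"turn": [0,0,0]},{"slide": [-0.062,0.03,0],"turn": [0,0,0]},{"slide": [-0.04,0.02,0],"turn": [0,0,0.09]},{"slide": [0,0,0],"turn": [0,0,0.09]},{"slide": [0,0,0],"turn": [0,0,0]}]'

```text
t: 8.92
tool_pos: [0.5974, -0.3132, 0.4737]
orientation: [-2.64, -1.701, 0.001]
force: [-0.4, -0.3, 0.1]
opening: 0.0929
```

Run:
```python
from look import *
from ov import *
plan([(.5985,-.326,.485),(.5985,-.326,.353)],step=.039)
look("c2",os=(290,210),ot=(350,160),w=80,h=110,f=4.8)
```

```text
t 8.92 pos [ 0.5974 -0.3132  0.4737] F [-0.4 -0.3  0.1] xang 1.145 zax [-0.001  0.001 -1.   ]
[ 0.5985 -0.326   0.485 ] 1 x [-0.028, 0.0156, -0.0283]
[ 0.5985 -0.326   0.353 ] 4 x [-0.0, 0.0001, 0.0825]
```

View pics/c2.png

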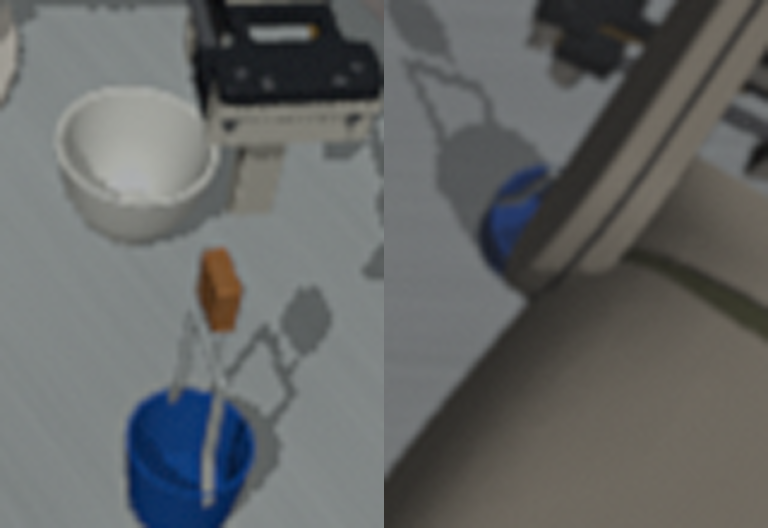

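```bash
cat > fit.py <<'E'
from h import *
from scipy.optimize import minimize
ims={n:cv2.imread(f"pics/{n}0.png") for n in("side","top")}
S=8
def seg(n):
    im=ims[n].astype(int);b,g,r=im[...,0],im[...,1],im[...,2]
    br=((r-b)>25)*1.0;bl=((b-r)>25)*1.0
    soft=np.clip((r-b-8)/45.,0,1) if n=="side" else np.clip((r-b-4)/30.,0,1)
    return soft
W={"side":(322,255,30,40),"top":(385,180,30,32)}
if __name__=="__main__":
    for n in W:
        u,v,w,h=W[n];s=seg(n)[v:v+h,u:u+w];print(n,s.sum(),(s>.5).sum());W[n]=(u,v,w,h)
    obs={n:seg(n)[v:v+h,u:u+w] for n,(u,v,w,h) in W.items()}
    def rend(n,p):
        x,y,yaw=p[:3];R=Ro.from_euler("z",yaw).as_matrix()
        B=np.array([[a*.007,b*.015,z] for a in(-1,1) for b in(-1,1) for z in(.166,.2)])@R.T+[x,y,0]
        q=(proj(n,B)-W[n][:2]+.5)*S*16
        m=np.zeros((W[n][3]*S,W[n][2]*S),np.uint8);cv2.fillConvexPoly(m,cv2.convexHull(np.round(q).astype(np.int32)),255,shift=4)
        return cv2.GaussianBlur(cv2.resize(m,(W[n][2],W[n][3]),interpolation=cv2.INTER_AREA)/255.,(0,0),.5)
    for ns in(["side","top"],["side"],["top"]):
        best=None
        for y0 in(-.7,-.5,-.35,-.2):
            r=minimize(lambda p:sum(((rend(n,p)-obs[n])**2).sum() for n in ns),[.599,-.326,y0],method="Nelder-Mead",options=dict(initial_simplex=np.array([[.599,-.326,y0],[.603,-.326,y0],[.599,-.322,y0],[.599,-.326,y0+.2]]),xatol=1e-5))
            if best is None or r.fun<best.fun:best=r
        print(ns,best.x.round(4),round(best.fun,2))
E
python3 fit.py
```

```text
side 114.71111111111111 114
top 79.06666666666666 81
['side', 'top'] [ 0.5997 -0.3268 -0.4836] 38.86
['side'] [ 0.6001 -0.3261 -0.4864] 11.44
['top'] [ 0.6    -0.3285 -0.0715] 24.16
```

Run:
```python
from h import *
plan([(.5997,-.327,.474),(.5997,-.327,.353)],step=.035)
```

```text
t 9.02 pos [ 0.5975 -0.3122  0.4741] F [ 0.1  0.4 -0.1] xang 1.15 zax [-0.     0.001 -1.   ]
[ 0.5997 -0.327   0.474 ] 1 x [-0.0317, 0.0201, 0.0002]
[ 0.5997 -0.327   0.353 ] 4 x [-0.0, 0.0, 0.0756]
```

Request:
arm_command --motion '[{"slide": [-0.016,0.01,0],"turn": [0,0,0.02]},{"slide": [-0.016,0.01,0],"turn": [0,0,0.02]},{"slide": [0,0,0.05],"turn": [0,0,0]},{"slide": [0,0,0.03],"turn": [0,0,0]},{"slide": [0,0,0],"turn": [0,0,0]}]'

```text
t: 9.43
tool_pos: [0.5988, -0.3279, 0.4377]
orientation: [-2.65, -1.677, 0.004]
force: [-1.0, 0.4, 0.0]
opening: 0.0933
```

Run:
```python
from look import *
plan([(.5997,-.327,.44),(.5997,-.327,.353)],step=.035)
look("c3",os=(290,210),ot=(350,160),w=80,h=110,f=4.8)
```

```text
t 9.43 pos [ 0.5988 -0.3279  0.4377] F [-1.   0.4  0. ] xang 1.128 zax [-0.005  0.003 -1.   ]
[ 0.5997 -0.327   0.44  ] 1 x [0.0029, 0.001, -0.0058]
[ 0.5997 -0.327   0.353 ] 3 x [-0.0001, 0.0004, 0.0725]
```

View pics/c3.png

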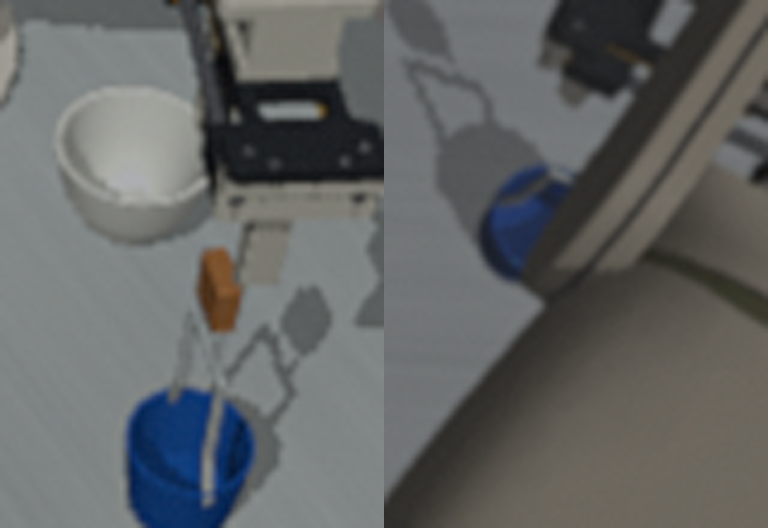

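Run:
```python
from h import *
c=np.array([.5988,-.3279,.2517]);x=np.array([np.cos(1.128),np.sin(1.128),0]);y=np.array([x[1],-x[0],0])
for s in(-1,1):
    for k in (-1,1):
        for e in(.0465,.064):
            print(s,k,e,((proj("side",c+s*e*x+k*.0075*y)[0]-[290,210]+.5)*4.8).round(0))
```

```text
-1 -1 0.0465 [239. 278.]
-1 -1 0.064 [246. 307.]
-1 1 0.0465 [270. 277.]
-1 1 0.064 [277. 306.]
1 -1 0.0465 [204. 135.]
1 -1 0.064 [198. 111.]
1 1 0.0465 [234. 134.]
1 1 0.064 [227. 110.]
```

Request:
arm_command --motion '[{"slide": [0.004,0,0.06],"turn": [0,0,0]},{"slide": [0,0,0.06],"turn": [0,0,0]},{"slide": [0,0,0.06],"turn": [0,0,0]},{"slide": [0,0,0.03],"turn": [0,0,0]},{"slide": [0,0,0],"turn": [0,0,0]}]'

```text
t: 9.95
tool_pos: [0.5992, -0.3261, 0.3546]
orientation: [-2.651, -1.677, 0.004]
force: [-0.6, 0.5, 0.1]
opening: 0.093
```

Run:
```python
from look import *
plan([(.5987,-.3264,.353)],step=.035)
look("c4",os=(290,210),ot=(350,160),w=80,h=110,f=4.8)
```

```text
t 9.95 pos [ 0.5992 -0.3261  0.3546] F [-0.6  0.5  0.1] xang 1.128 zax [-0.005  0.003 -1.   ]
[ 0.5987 -0.3264  0.353 ] 1 x [-0.0013, -0.0008, 0.004]
```

View pics/c4.png

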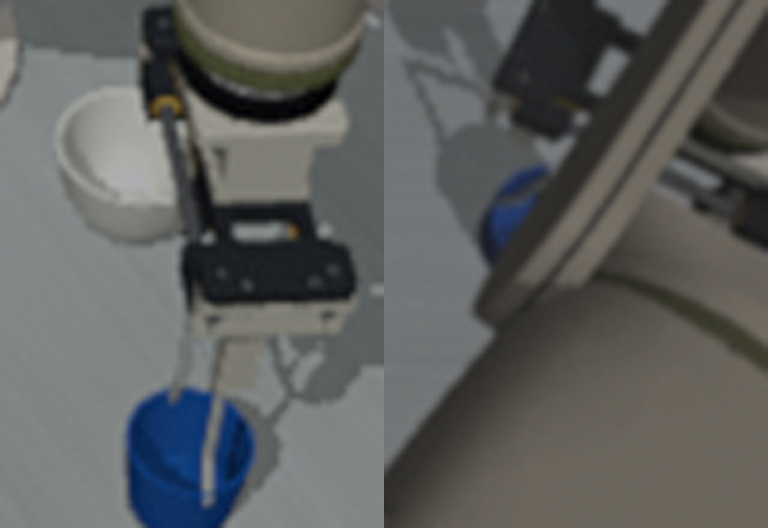

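Request:
arm_command --motion '[{"slide": [0,0,0.003],"turn": [0,0,0]},{"slide": [0,0,0],"turn": [0,0,0]},{"slide": [0,0,0],"turn": [0,0,0]},{"slide": [0,0,0],"turn": [0,0,0]},{"slide": [0,0,0],"turn": [0,0,0]}]' --gripper 10 --grip_force 20

```text
t: 10.47
tool_pos: [0.6, -0.3267, 0.3575]
orientation: [2.654, 1.679, 0.001]
force: [0.2, -0.1, -0.7]
opening: 0.0643
```

Request:
arm_command --motion '[{"slide": [0,0,0],"turn": [0,0,0]},{"slide": [0,0,0],"turn": [0,0,0]},{"slide": [0,0,0],"turn": [0,0,0]},{"slide": [0,0,0],"turn": [0,0,0]},{"slide": [0,0,0],"turn": [0,0,0]}]'

```text
t: 10.88
tool_pos: [0.5999, -0.3266, 0.3567]
orientation: [-2.655, -1.679, 0.0]
force: [0.0, -0.1, 0.5]
opening: 0.0308
```

Request:
arm_command --motion '[{"slide": [0,0,0],"turn": [0,0,0]},{"slide": [0,0,0],"turn": [0,0,0]},{"slide": [0,0,0],"turn": [0,0,0]},{"slide": [0,0,0],"turn": [0,0,0]},{"slide": [0,0,0],"turn": [0,0,0]}]' --grip_force 50

```text
t: 11.3
tool_pos: [0.5999, -0.3266, 0.3566]
orientation: [-2.655, -1.679, 0.0]
force: [-0.1, 0.4, -1.2]
opening: 0.0303
```

Request:
arm_command --motion '[{"slide": [0,0,-0.02],"turn": [0,0,0]},{"slide": [0,0,-0.05],"turn": [0,0,0]},{"slide": [0,0,-0.05],"turn": [0,0,0]},{"slide": [0,0,0],"turn": [0,0,0]},{"slide": [0,0,0],"turn": [0,0,0]}]'

```text
t: 11.72
tool_pos: [0.6003, -0.3268, 0.4066]
orientation: [2.652, 1.678, 0.002]
force: [0.3, -0.1, -2.5]
opening: 0.0302
```

Run:
```python
from look import *
plan([])
look("c5",os=(290,190),ot=(350,160),w=80,h=110,f=4.8)
```

```text
t 11.72 pos [ 0.6003 -0.3268  0.4066] F [ 0.3 -0.1 -2.5] xang 1.128 zax [ 0.003 -0.002 -1.   ]
```

View pics/c5.png

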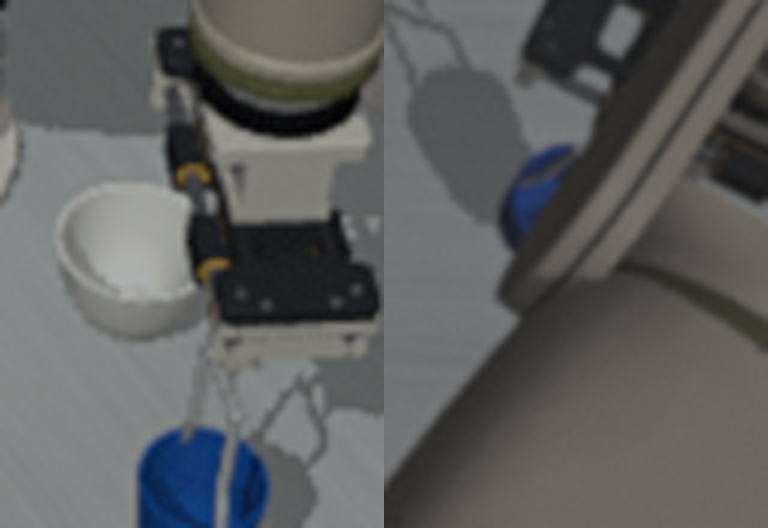

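Request:
arm_command --motion '[{"slide": [0,0,-0.06],"turn": [0,0,-0.06]},{"slide": [0,0,-0.06],"turn": [0,0,-0.06]},{"slide": [0,0,-0.06],"turn": [0,0,-0.06]},{"slide": [0,0,0],"turn": [0,0,-0.07]},{"slide": [0,0,0],"turn": [0,0,0]}]'

```text
t: 12.23
tool_pos: [0.6001, -0.3267, 0.4773]
orientation: [2.542, 1.843, 0.001]
force: [-0.1, 0.8, -3.0]
opening: 0.03
```

Run:
```python
from look import *
plan([(.44,-.1,.48),(.365,.157,.48)])
```

```text
t 12.23 pos [ 0.6001 -0.3267  0.4773] F [-0.1  0.8 -3. ] xang 1.255 zax [ 0.001 -0.001 -1.   ]
[ 0.44 -0.1   0.48] 8 x [0.0518, -0.0696, -0.001]
[0.365 0.157 0.48 ] 8 x [0.069, -0.0472, -0.0001]
```

Request:
arm_command --motion '[{"slide": [0.03,-0.04,0],"turn": [0,0,0]},{"slide": [0.05,-0.067,0],"turn": [0,0,0]},{"slide": [0.052,-0.07,0],"turn": [0,0,0]},{"slide": [0.052,-0.07,0],"turn": [0,0,0]},{"slide": [0.052,-0.07,0],"turn": [0,0,0]}]'

```text
t: 12.65
tool_pos: [0.5076, -0.1961, 0.4734]
orientation: [-2.543, -1.837, 0.003]
force: [-1.5, 0.3, -1.8]
opening: 0.0307
```

Request:
arm_command --motion '[{"slide": [0.052,-0.07,0],"turn": [0,0,0]},{"slide": [0.052,-0.07,0],"turn": [0,0,0]},{"slide": [0.052,-0.07,0],"turn": [0,0,0]},{"slide": [0.069,-0.047,0],"turn": [0,0,0]},{"slide": [0.069,-0.047,0],"turn": [0,0,0]}]'

```text
t: 13.07
tool_pos: [0.4288, -0.0465, 0.4742]
orientation: [-2.545, -1.837, 0.004]
force: [0.5, -0.1, -1.4]
opening: 0.0301
```

Request:
arm_command --motion '[{"slide": [0.069,-0.047,0],"turn": [0,0,0]},{"slide": [0.069,-0.047,0],"turn": [0,0,0]},{"slide": [0.069,-0.047,0],"turn": [0,0,0]},{"slide": [0.055,-0.038,0],"turn": [0,0,0]},{"slide": [0.03,-0.02,0],"turn": [0,0,0]}]'

```text
t: 13.48
tool_pos: [0.3898, 0.0905, 0.4744]
orientation: [-2.542, -1.841, 0.004]
force: [0.0, -0.3, -2.2]
opening: 0.0303
```

Run:
```python
from look import *
plan([(.365,.157,.48)])
look("d1",os=(180,100),ot=(190,130),w=100,h=130,f=4)
```

```text
t 13.48 pos [0.3898 0.0905 0.4744] F [ 0.  -0.3 -2.2] xang 1.254 zax [-0.004  0.001 -1.   ]
[0.365 0.157 0.48 ] 2 x [0.0693, -0.0553, -0.0068]
```

View pics/d1.png

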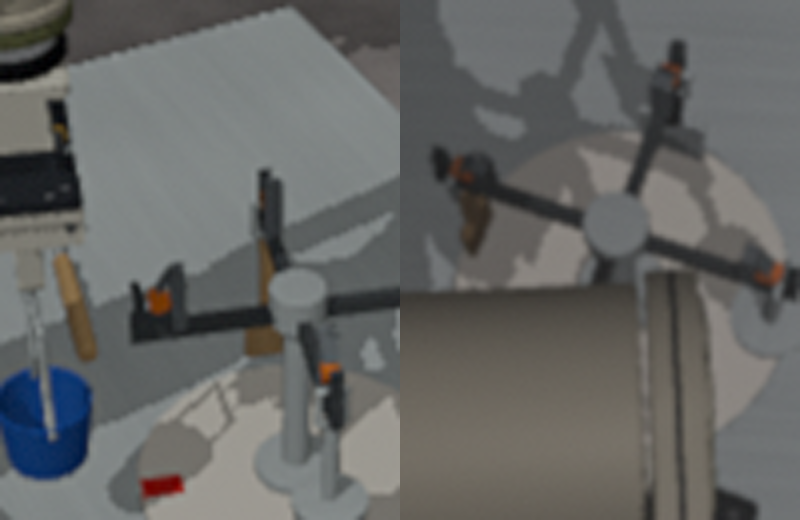

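Run:
```python
from look import *
plan([(.4045,.1458,.459)],step=.025)
```

```text
t 13.58 pos [0.3902 0.09   0.4746] F [ 0.1 -1.1 -1.9] xang 1.255 zax [-0.003  0.    -1.   ]
[0.4045 0.1458 0.459 ] 3 x [0.0479, -0.003, 0.0129]
```

Request:
arm_command --motion '[{"slide": [0.03,-0.002,0.01],"turn": [0,0,0]},{"slide": [0.05,-0.003,0.015],"turn": [0,0,0]},{"slide": [0.045,-0.003,0.014],"turn": [0,0,0]},{"slide": [0.018,0,0],"turn": [0,0,0]},{"slide": [0,0,0],"turn": [0,0,0]}]'

```text
t: 14.0
tool_pos: [0.4061, 0.1438, 0.4594]
orientation: [-2.543, -1.842, 0.005]
force: [0.2, -0.1, -1.9]
opening: 0.0302
```

Run:
```python
from look import *
plan([(.4045,.1458,.459)],step=.025)
look("d2",os=(170,100),ot=(190,130),w=100,h=130,f=4)
```

```text
t 14.0 pos [0.4061 0.1438 0.4594] F [ 0.2 -0.1 -1.9] xang 1.254 zax [-0.003 -0.001 -1.   ]
[0.4045 0.1458 0.459 ] 1 x [0.0035, -0.0054, 0.0009]
```

View pics/d2.png

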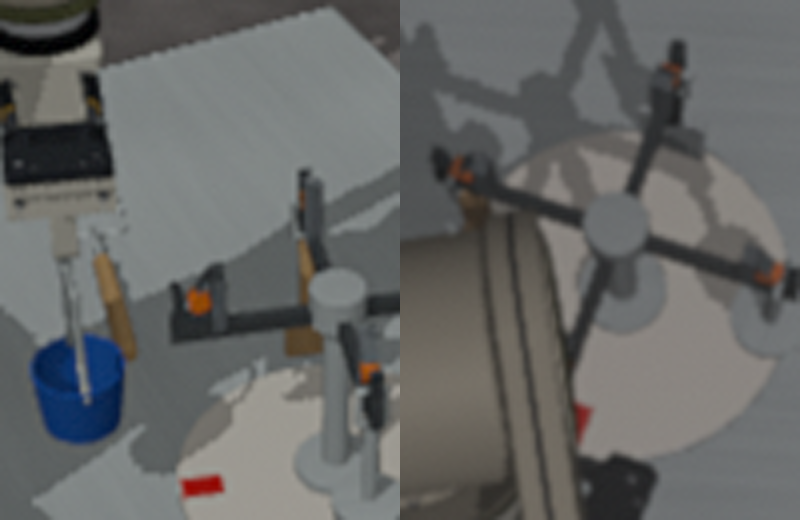

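Run:
```python
from ov import *
s=cv2.imread("pics/d2_side.png")
P=pail(.4061,.1438,-.317,.1028)+hook(.5945,.0835,2.825)
a=draw(s,"side",P,(172,148,62,66),9);cv2.imwrite("pics/ovd2.png",a)
a=draw(s,"side",[],(172,148,62,66),9);cv2.imwrite("pics/ovd2b.png",a)
```

```text
(no output)
```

View pics/ovd2.png

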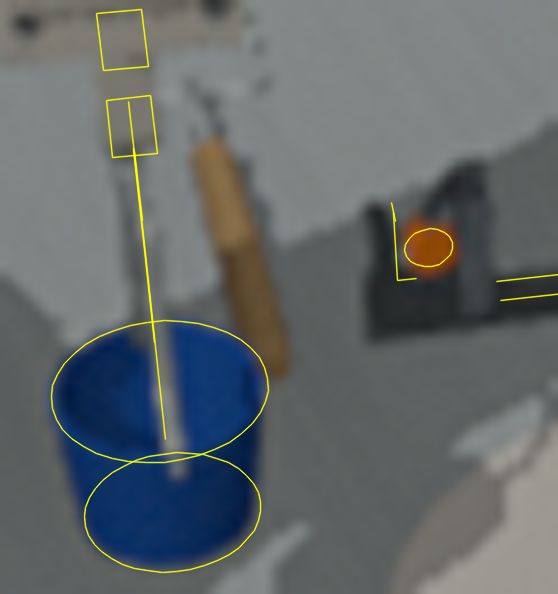

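View pics/ovd2b.png

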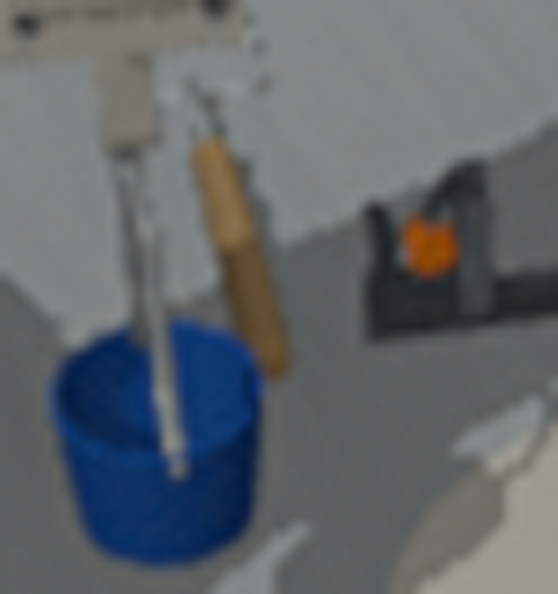

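Run:
```python
from ov import *
s=cv2.imread("pics/d2_side.png")
o=(172,148,62,66)
L=pail(.4061,.1438,-.317,.1028)
print(((proj("side",L[2])-o[:2]+.5)*9).round())
a=draw(s,"side",[],(180,155,24,50),16)
b=a.copy();sc=16
for col,yaw in(((0,255,255),-.317),((0,255,0),-.24)):
  for l in pail(.4061,.1438,yaw,.1028)[2:5]:
    p=(proj("side",l)-[180,155]+.5)*sc
    cv2.polylines(b,[np.round(p).astype(int)],False,col,1,cv2.LINE_AA)
im=np.hstack([a,b]); cv2.imwrite("pics/ovd3.png",im[:600])
```

```text
[[165. 439.]
 [144. 244.]
 [133. 148.]
 [154. 342.]]
```

View pics/ovd3.png

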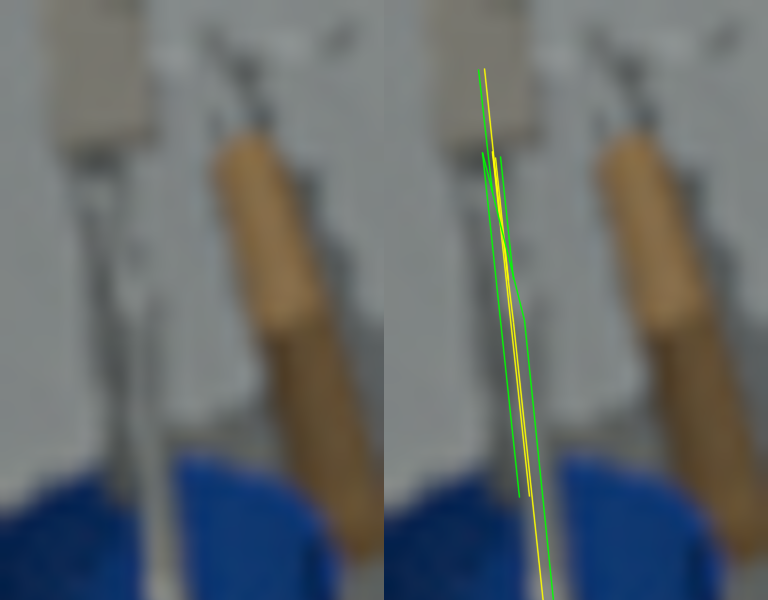

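Run:
```python
from h import *
for z in(.04,.05,.055):
    a=onz("side",(557/5.4+229.5,512/5.4+219.5),z);b=onz("side",(520/5.4+229.5,392/5.4+219.5),z);d=b-a
    print(z,a.round(4),b.round(4),np.hypot(*d[:2]).round(4),np.arctan2(d[1],d[0]).round(3))
s=cv2.imread("pics/side0.png");t=cv2.imread("pics/top0.png")
a=cv2.resize(s[258:328,312:352],None,fx=8.5,fy=8.5,interpolation=2)
b=cv2.resize(t[183:223,365:412],None,fx=8.5,fy=8.5,interpolation=2);b=cv2.copyMakeBorder(b,0,a.shape[0]-b.shape[0],0,0,0)
im=np.hstack([a,b]);im=cv2.convertScaleAbs(im,alpha=1.5);print(im.shape);cv2.imwrite("pics/pz.png",im)
```

```text
0.04 [ 0.5914 -0.3566  0.04  ] [ 0.6166 -0.2895  0.04  ] 0.0716 1.213
0.05 [ 0.5864 -0.3617  0.05  ] [ 0.6113 -0.2952  0.05  ] 0.071 1.213
0.055 [ 0.5839 -0.3642  0.055 ] [ 0.6086 -0.298   0.055 ] 0.0706 1.213
(595, 740, 3)
```

View pics/pz.png

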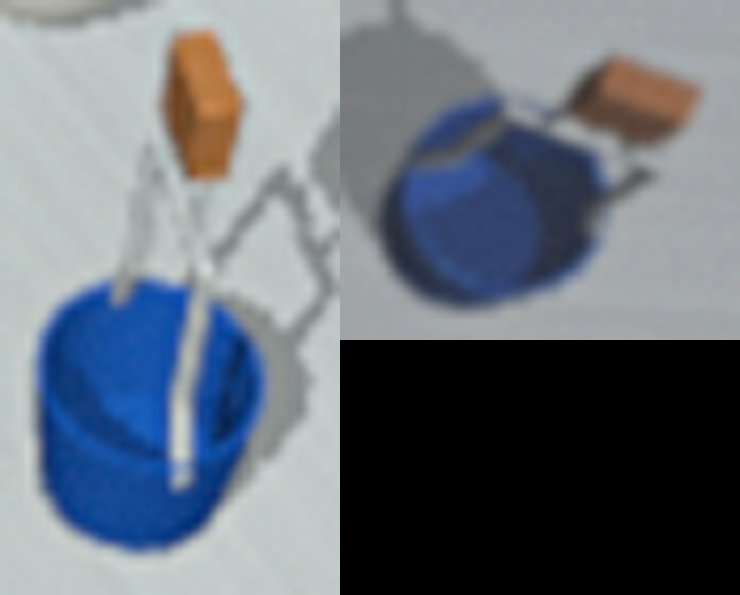

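Run:
```python
from h import *
f=lambda u,v,o:(u/8.5+o[0]-.5,v/8.5+o[1]-.5)
A=f(150,150,(312,258)),f(165,105,(365,183));B=f(203,272,(312,258)),f(310,175,(365,183))
print(tri(*A),tri(*B))
for n,i in(("side",0),("top",1)):
    a=onz(n,A[i],.138);b=onz(n,B[i],.138);d=a-b;print(n,a.round(4),b.round(4),((a+b)/2).round(4),np.hypot(*d[:2]),np.arctan2(d[1],d[0]))
```

```text
(array([ 0.60828017, -0.30179418,  0.13209417]), np.float64(0.0035233046676187)) (array([ 0.58987729, -0.34836137,  0.1359226 ]), np.float64(0.0032756795298399))
side [ 0.603  -0.3052  0.138 ] [ 0.5905 -0.3497  0.138 ] [ 0.5968 -0.3275  0.138 ] 0.04617568724908727 1.2964232025404532
top [ 0.6084 -0.3007  0.138 ] [ 0.5877 -0.347   0.138 ] [ 0.598  -0.3238  0.138 ] 0.05070987063541063 1.1513379419521723
```

Run:
```python
from h import *
for z in(.1028+.045,.1028+.055):
  a=onz("side",(178/9+171.5,475/9+147.5),z);b=onz("side",(140/9+171.5,342/9+147.5),z);d=b-a
  print(a.round(4),b.round(4),((a+b)/2).round(4),np.hypot(*d[:2]),np.arctan2(d[1],d[0]))
z=.2408
a=onz("side",(148/16+179.5,305/16+154.5),z);b=onz("side",(75/16+179.5,170/16+154.5),z);d=b-a
print(a.round(4),b.round(4),((a+b)/2).round(4),np.hypot(*d[:2]),np.arctan2(d[1],d[0]))
```

```text
[0.3988 0.1125 0.1478] [0.4136 0.181  0.1478] [0.4062 0.1467 0.1478] 0.07003836266861377 1.358183613693483
[0.3952 0.102  0.1578] [0.4098 0.1697 0.1578] [0.4025 0.1359 0.1578] 0.06930160497422005 1.358183613693483
[0.4031 0.1228 0.2408] [0.4064 0.1652 0.2408] [0.4048 0.144  0.2408] 0.042463891328253386 1.4935495454802983
```

Run:
```python
from look import *
plan([(.4677,.125,.459)],step=.012)
```

```text
t 14.1 pos [0.406  0.1429 0.4605] F [ 0.7 -0.7 -2.8] xang 1.253 zax [-0.002 -0.001 -1.   ]
[0.4677 0.125  0.459 ] 6 x [0.001, 0.0267, 0.0006]
```

Request:
arm_command --motion '[{"slide": [0.002,0.02,0],"turn": [0,0,0]},{"slide": [0.002,0.035,0],"turn": [0,0,0]},{"slide": [0.002,0.04,0],"turn": [0,0,0]},{"slide": [0,0.035,0],"turn": [0,0,0]},{"slide": [0,0.02,0],"turn": [0,0,0]}]'

```text
t: 14.52
tool_pos: [0.4651, 0.1256, 0.4613]
orientation: [2.546, 1.839, 0.001]
force: [-0.6, -0.8, -1.4]
opening: 0.0302
```

Run:
```python
from look import *
from ov import *
plan([(.4677,.125,.459),(.4867,.1188,.459)],step=.012)
look("d3",os=(190,130),ot=(200,170),w=60,h=80,f=6)
s=robot.read_state();p=s["tool_pos"]
a=draw(cv2.imread("pics/d3_side.png"),"side",hook(.5945,.0835,2.825)+pail(p[0],p[1],-.317,p[2]-.3566)[2:5],(190,150,50,50),11.5);b=draw(cv2.imread("pics/d3_side.png"),"side",[],(200,150,40,50),11.5)
cv2.imwrite("pics/ovd4.png",np.hstack([a[:,:400],b[:,:400]]))
```

```text
t 14.52 pos [0.4651 0.1256 0.4613] F [-0.6 -0.8 -1.4] xang 1.251 zax [ 0.001 -0.    -1.   ]
[0.4677 0.125  0.459 ] 1 x [0.0007, 0.0066, 0.0058]
[0.4867 0.1188 0.459 ] 2 x [0.0001, 0.025, 0.0]
```

View pics/d3.png

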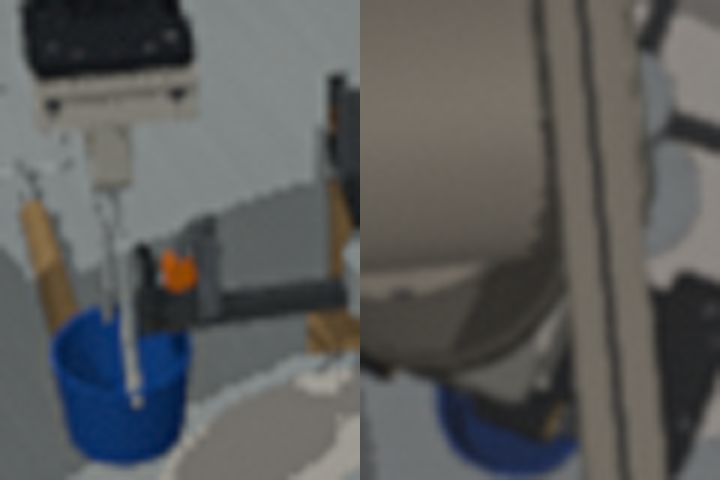

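View pics/ovd4.png

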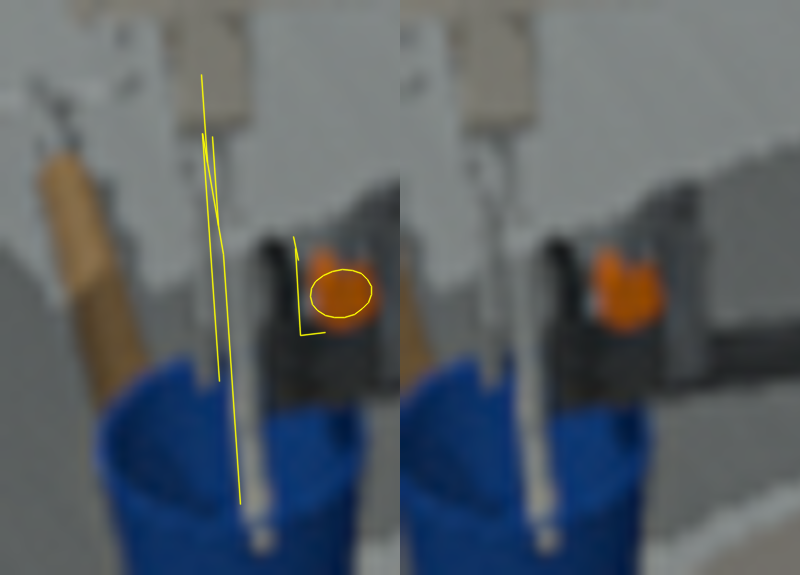

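```bash
python3 - <<'E'
from h import *
f=lambda u,v:((u-340)/8.5+364.5,v/8.5+182.5)
for A,B in (((615,55),(700,92)),((585,98),(672,135))):
    a=onz("top",f(*A),.2);b=onz("top",f(*B),.2);d=a-b;print(a.round(4),b.round(4),np.hypot(*d[:2]),np.arctan2(d[1],d[0]))
E
python3 - <<'E'
import cv2,numpy as np
s=cv2.imread("pics/d3_side.png")[130:200,190:250]
cv2.imwrite("pics/d3z.png",cv2.convertScaleAbs(cv2.resize(s,None,fx=8.5,fy=8.5,interpolation=cv2.INTER_LANCZOS4),alpha=1.7))
E
```

```text
[ 0.609  -0.3156  0.2   ] [ 0.5987 -0.3413  0.2   ] 0.02766503811398763 1.1909660576913708
[ 0.5947 -0.306   0.2   ] [ 0.5846 -0.3323  0.2   ] 0.028142902141392718 1.2018607785734061
```

View pics/d3z.png

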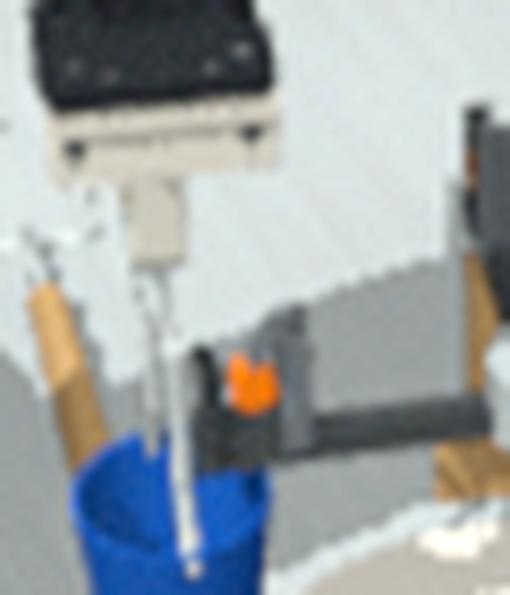

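Run:
```python
from h import *
for ang in(1.251,1.33):
    x=np.array([np.cos(ang),np.sin(ang),0]);y=np.array([x[1],-x[0],0]);c=np.array([.466,.1256,.461])
    for zz in(.102,.09,.15):
        A=c-[0,0,zz]-.094*x-.0375*y;B=A+.075*y
        a=(proj("side",A)[0]-[190,130]+.5)*8.5;b=(proj("side",B)[0]-[190,130]+.5)*8.5
        print(ang,zz,a.round(0),b.round(0),((b-a)[1]/(b-a)[0]).round(3))
    # spoke line direction
    a=proj("side",[[.5945+r*np.cos(2.825),.0835+r*np.sin(2.825),.170] for r in(.03,.08)]);print("spoke",(a[1]-a[0])[1]/(a[1]-a[0])[0])
```

```text
1.251 0.102 [ 50. 212.] [295. 188.] -0.098
1.251 0.09 [ 47. 180.] [293. 156.] -0.097
1.251 0.15 [ 61. 336.] [300. 311.] -0.102
spoke -0.10961508091885144
1.33 0.102 [ 75. 215.] [317. 180.] -0.146
1.33 0.09 [ 73. 183.] [316. 148.] -0.145
1.33 0.15 [ 86. 338.] [321. 303.] -0.152
spoke -0.10961508091885144
```

Request:
arm_command --motion '[{"slide": [0,0.015,0],"turn": [0,0,0.05]},{"slide": [0,0.02,0],"turn": [0,0,0.05]},{"slide": [0,0.015,0],"turn": [0,0,0]},{"slide": [0,0.003,0],"turn": [0,0,0]},{"slide": [0,0,0],"turn": [0,0,0]}]'

```text
t: 15.03
tool_pos: [0.4839, 0.1198, 0.4611]
orientation: [-2.59, -1.778, 0.0]
force: [-0.4, -0.2, -1.7]
opening: 0.0299
```

Run:
```python
from look import *
from ov import *
plan([(.4867,.1188,.459)],step=.012)
look("d4",os=(190,130),ot=(200,170),w=60,h=80,f=6)
s=robot.read_state();p=s["tool_pos"]
im=cv2.convertScaleAbs(cv2.imread("pics/d4_side.png"),alpha=1.5)
a=draw(im,"side",hook(.5945,.0835,2.825)+pail(p[0],p[1],-.30,p[2]-.3566)[2:5],(195,145,36,52),11.2);b=draw(im,"side",[],(195,145,36,52),11.2)
cv2.imwrite("pics/ovd5.png",np.hstack([a,b])[:600,:800])
```

```text
t 15.03 pos [0.4839 0.1198 0.4611] F [-0.4 -0.2 -1.7] xang 1.203 zax [-0. -0. -1.]
[0.4867 0.1188 0.459 ] 1 x [0.0002, 0.0075, 0.0052]
```

View pics/ovd5.png

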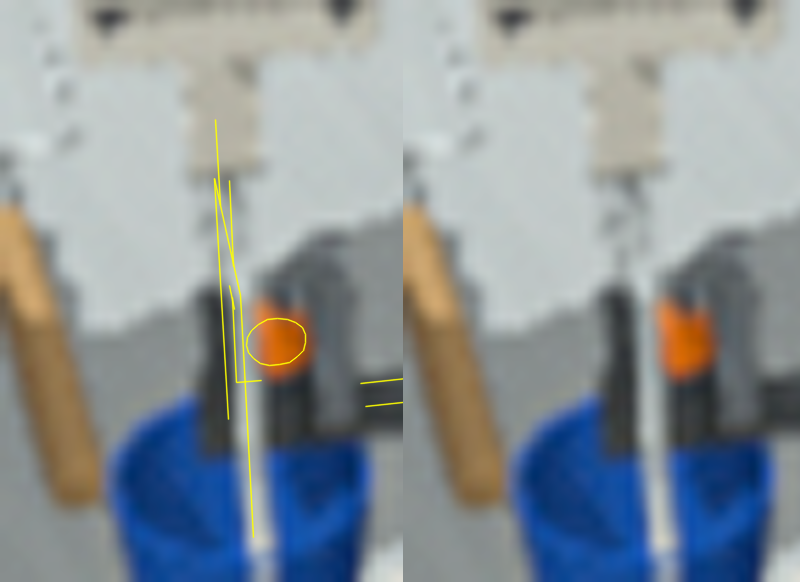

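Request:
arm_command --motion '[{"slide": [0,0.008,0],"turn": [0,0,0]},{"slide": [0,0,0.01],"turn": [0,0,0]},{"slide": [0,0,0.01],"turn": [0,0,0]},{"slide": [0,0,0.01],"turn": [0,0,0]},{"slide": [0,0,0],"turn": [0,0,0]}]'

```text
t: 15.55
tool_pos: [0.4863, 0.1188, 0.4477]
orientation: [-2.589, -1.777, 0.003]
force: [-1.0, -0.3, -2.8]
opening: 0.03
```

Run:
```python
from look import *
from ov import *
plan([(.4870,.1187,.44)],step=.012)
look("d5",os=(190,130),ot=(200,170),w=60,h=80,f=6)
s=robot.read_state();p=s["tool_pos"]
im=cv2.convertScaleAbs(cv2.imread("pics/d5_side.png"),alpha=1.5)
a=draw(im,"side",hook(.5945,.0835,2.825)+pail(p[0],p[1],-.30,p[2]-.3566)[2:5],(195,145,36,52),11.2);b=draw(im,"side",[],(195,145,36,52),11.2)
cv2.imwrite("pics/ovd6.png",np.hstack([a,b])[:600,:800])
```

```text
t 15.55 pos [0.4863 0.1188 0.4477] F [-1.  -0.3 -2.8] xang 1.203 zax [-0.002 -0.    -1.   ]
[0.487  0.1187 0.44  ] 1 x [0.0004, 0.0018, 0.0192]
```

View pics/ovd6.png

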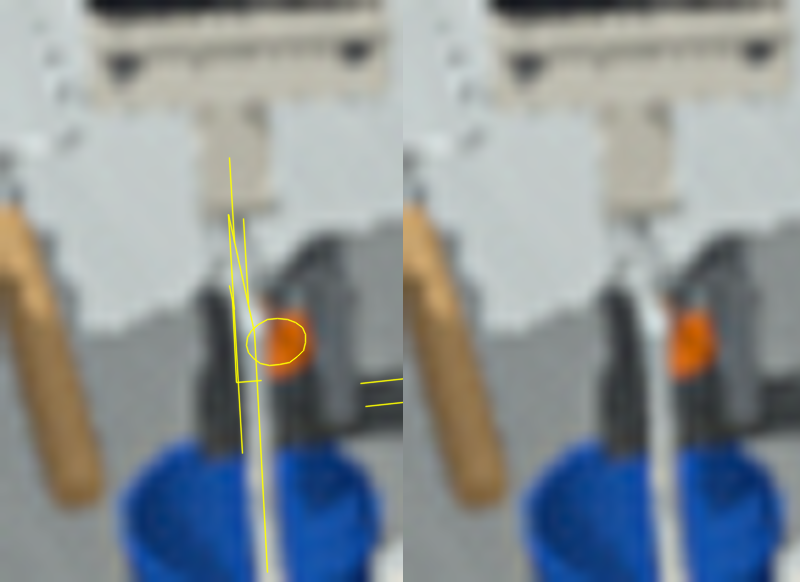

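Request:
arm_command --motion '[{"slide": [0,0.001,0.003],"turn": [0,0,0]},{"slide": [0,0,0.003],"turn": [0,0,0]},{"slide": [0,0,0.003],"turn": [0,0,0]},{"slide": [0,0,0.003],"turn": [0,0,0]},{"slide": [0,0,0],"turn": [0,0,0]}]'

```text
t: 16.07
tool_pos: [0.4869, 0.1186, 0.444]
orientation: [-2.59, -1.778, 0.001]
force: [0.2, 0.1, -2.3]
opening: 0.0301
```

Request:
arm_command --motion '[{"slide": [0,0,0.003],"turn": [0,0,0]},{"slide": [0,0,0.003],"turn": [0,0,0]},{"slide": [0,0,0.003],"turn": [0,0,0]},{"slide": [0,0,0.003],"turn": [0,0,0]},{"slide": [0,0,0],"turn": [0,0,0]}]'

```text
t: 16.48
tool_pos: [0.4869, 0.1186, 0.4392]
orientation: [-2.59, -1.778, 0.001]
force: [-0.2, -0.2, -1.9]
opening: 0.0305
```

Request:
arm_command --motion '[{"slide": [0,0,0.003],"turn": [0,0,0]},{"slide": [0,0,0.003],"turn": [0,0,0]},{"slide": [0,0,0.003],"turn": [0,0,0]},{"slide": [0,0,0],"turn": [0,0,0]},{"slide": [0,0,0],"turn": [0,0,0]}]'

```text
t: 16.9
tool_pos: [0.4869, 0.1186, 0.4358]
orientation: [-2.59, -1.778, 0.0]
force: [0.2, 0.1, -2.2]
opening: 0.0302
```

Request:
arm_command --motion '[{"slide": [0,0,0.003],"turn": [0,0,0]},{"slide": [0,0,0.003],"turn": [0,0,0]},{"slide": [0,0,0],"turn": [0,0,0]},{"slide": [0,0,0],"turn": [0,0,0]},{"slide": [0,0,0],"turn": [0,0,0]}]'

```text
t: 17.32
tool_pos: [0.4869, 0.1187, 0.4337]
orientation: [-2.59, -1.778, 0.0]
force: [-2.6, 1.1, 0.3]
opening: 0.0302
```

Request:
arm_command --motion '[{"slide": [0,0,0.003],"turn": [0,0,0]},{"slide": [0,0,0.002],"turn": [0,0,0]},{"slide": [0,0,0],"turn": [0,0,0]},{"slide": [0,0,0],"turn": [0,0,0]},{"slide": [0,0,0],"turn": [0,0,0]}]'

```text
t: 17.73
tool_pos: [0.4869, 0.1187, 0.4314]
orientation: [-2.59, -1.778, 0.0]
force: [-2.9, 0.8, 0.7]
opening: 0.0299
```

Request:
arm_command --motion '[{"slide": [0,0,0.003],"turn": [0,0,0]},{"slide": [0,0,0.003],"turn": [0,0,0]},{"slide": [0,0,0],"turn": [0,0,0]},{"slide": [0,0,0],"turn": [0,0,0]},{"slide": [0,0,0],"turn": [0,0,0]}]'

```text
t: 18.15
tool_pos: [0.4869, 0.1187, 0.4288]
orientation: [-2.59, -1.778, 0.001]
force: [-2.6, 1.3, -1.2]
opening: 0.0302
```

Request:
arm_command --motion '[{"slide": [0,0,0.003],"turn": [0,0,0]},{"slide": [0,0,0.002],"turn": [0,0,0]},{"slide": [0,0,0],"turn": [0,0,0]},{"slide": [0,0,0],"turn": [0,0,0]},{"slide": [0,0,0],"turn": [0,0,0]}]'

```text
t: 18.57
tool_pos: [0.4869, 0.1186, 0.4268]
orientation: [-2.59, -1.778, 0.001]
force: [-3.0, 2.3, -2.7]
opening: 0.0298
```

Request:
arm_command --motion '[{"slide": [0,0,0.003],"turn": [0,0,0]},{"slide": [0,0,0.003],"turn": [0,0,0]},{"slide": [0,0,0],"turn": [0,0,0]},{"slide": [0,0,0],"turn": [0,0,0]},{"slide": [0,0,0],"turn": [0,0,0]}]'

```text
t: 18.98
tool_pos: [0.4869, 0.1186, 0.4244]
orientation: [-2.59, -1.778, 0.001]
force: [-2.4, 1.4, -3.5]
opening: 0.0299
```

Run:
```python
from look import *
from ov import *
plan([],step=.012)
look("d7",os=(190,130),ot=(200,170),w=60,h=80,f=6)
s=robot.read_state();p=s["tool_pos"]
im=cv2.convertScaleAbs(cv2.imread("pics/d7_side.png"),alpha=1.5)
a=draw(im,"side",hook(.5945,.0835,2.825)+pail(p[0],p[1],-.30,p[2]-.3566)[2:5],(195,145,36,52),11.2);b=draw(im,"side",[],(195,145,36,52),11.2)
cv2.imwrite("pics/ovd7.png",np.hstack([a,b])[:600,:800])
```

```text
t 18.98 pos [0.4869 0.1186 0.4244] F [-2.4  1.4 -3.5] xang 1.203 zax [-0. -0. -1.]
```

View pics/ovd7.png

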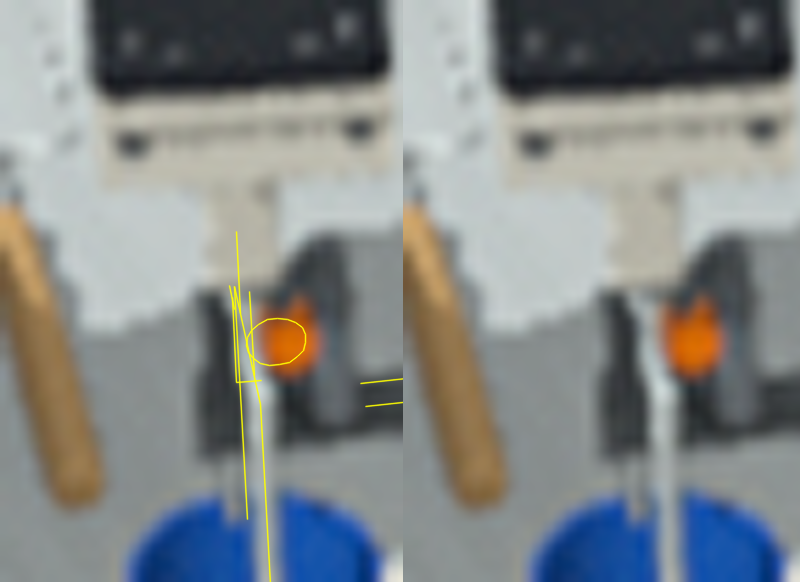

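Request:
arm_command --motion '[{"slide": [0,0,0.003],"turn": [0,0,0]},{"slide": [0,0,0.003],"turn": [0,0,0]},{"slide": [0,0,0.003],"turn": [0,0,0]},{"slide": [0,0,0],"turn": [0,0,0]},{"slide": [0,0,0],"turn": [0,0,0]}]'

```text
t: 19.5
tool_pos: [0.4869, 0.1186, 0.4207]
orientation: [-2.59, -1.778, 0.001]
force: [-1.5, 1.5, -7.2]
opening: 0.0299
```

Request:
arm_command --motion '[{"slide": [0,0,0.003],"turn": [0,0,0]},{"slide": [0,0,0.002],"turn": [0,0,0]},{"slide": [0,0,0],"turn": [0,0,0]},{"slide": [0,0,0],"turn": [0,0,0]},{"slide": [0,0,0],"turn": [0,0,0]}]'

```text
t: 19.92
tool_pos: [0.4871, 0.1186, 0.4194]
orientation: [2.59, 1.777, 0.001]
force: [-0.7, -0.4, -3.4]
opening: 0.0301
```

Request:
arm_command --motion '[{"slide": [0,0,0.002],"turn": [0,0,0]},{"slide": [0,0,0],"turn": [0,0,0]},{"slide": [0,0,0],"turn": [0,0,0]},{"slide": [0,0,0],"turn": [0,0,0]},{"slide": [0,0,0],"turn": [0,0,0]}]'

```text
t: 20.33
tool_pos: [0.4871, 0.1186, 0.4186]
orientation: [2.59, 1.778, 0.001]
force: [0.6, 0.0, -1.6]
opening: 0.03
```

Request:
arm_command --motion '[{"slide": [0,0,0.002],"turn": [0,0,0]},{"slide": [0,0,0],"turn": [0,0,0]},{"slide": [0,0,0],"turn": [0,0,0]},{"slide": [0,0,0],"turn": [0,0,0]},{"slide": [0,0,0],"turn": [0,0,0]}]'

```text
t: 20.75
tool_pos: [0.487, 0.1186, 0.4176]
orientation: [2.59, 1.778, 0.0]
force: [0.4, 0.3, -1.4]
opening: 0.03
```

Request:
arm_command --motion '[{"slide": [0,0,0.002],"turn": [0,0,0]},{"slide": [0,0,0],"turn": [0,0,0]},{"slide": [0,0,0],"turn": [0,0,0]},{"slide": [0,0,0],"turn": [0,0,0]},{"slide": [0,0,0],"turn": [0,0,0]}]'

```text
t: 21.17
tool_pos: [0.4871, 0.1186, 0.4173]
orientation: [2.59, 1.778, 0.001]
force: [-1.5, 0.7, 5.7]
opening: 0.0304
```

Request:
arm_command --motion '[{"slide": [0,0,0.001],"turn": [0,0,0]},{"slide": [0,0,0],"turn": [0,0,0]},{"slide": [0,0,0],"turn": [0,0,0]},{"slide": [0,0,0],"turn": [0,0,0]},{"slide": [0,0,0],"turn": [0,0,0]}]'

```text
t: 21.58
tool_pos: [0.4871, 0.1186, 0.4172]
orientation: [2.59, 1.777, 0.001]
force: [-3.0, -0.4, 6.9]
opening: 0.0304
```

Request:
arm_command --motion '[{"slide": [0,0,0.001],"turn": [0,0,0]},{"slide": [0,0,0],"turn": [0,0,0]},{"slide": [0,0,0],"turn": [0,0,0]},{"slide": [0,0,0],"turn": [0,0,0]},{"slide": [0,0,0],"turn": [0,0,0]}]'

```text
t: 22.0
tool_pos: [0.4871, 0.1186, 0.4171]
orientation: [2.59, 1.777, 0.002]
force: [-2.6, -0.7, 10.2]
opening: 0.0301
```

Run:
```python
from look import *
from ov import *
plan([],step=.012)
s=robot.read_state();print(np.round(s["wrist_torque"],2))
look("d8",os=(190,130),ot=(200,170),w=60,h=80,f=6)
p=s["tool_pos"]
im=cv2.convertScaleAbs(cv2.imread("pics/d8_side.png"),alpha=1.5)
a=draw(im,"side",hook(.5945,.0835,2.825)+pail(p[0],p[1],-.30,p[2]-.3566)[2:5],(195,145,36,52),11.2);b=draw(im,"side",[],(195,145,36,52),11.2)
cv2.imwrite("pics/ovd8.png",np.hstack([a,b])[:600,:800])
plan([])
```

```text
t 22.0 pos [0.4871 0.1186 0.4171] F [-2.6 -0.7 10.2] xang 1.203 zax [ 0.001  0.    -1.   ]
[-0.16  0.66  0.01]
t 22.1 pos [0.4871 0.1186 0.4171] F [-2.4 -1.3  9. ] xang 1.203 zax [ 0.001  0.    -1.   ]
```

View pics/ovd8.png

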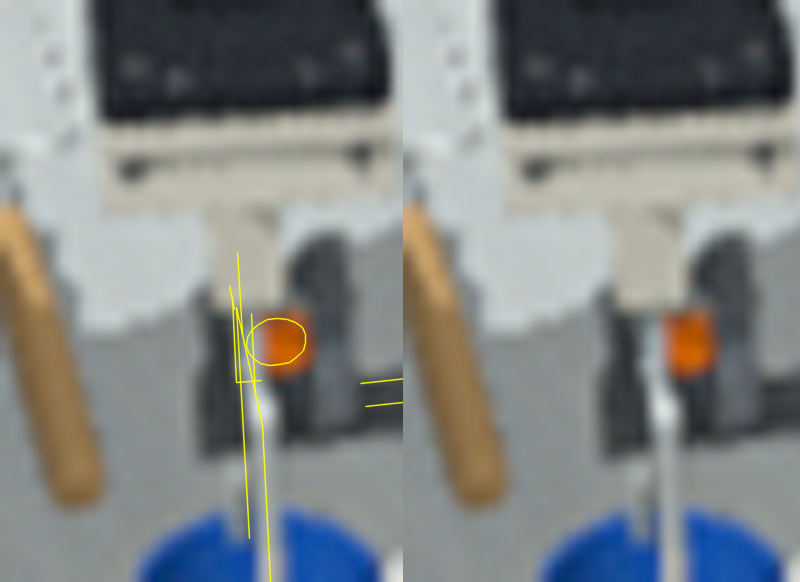

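Request:
arm_command --motion '[{"slide": [0,0,0.001],"turn": [0,0,0]},{"slide": [0,0,0],"turn": [0,0,0]},{"slide": [0,0,0.0005],"turn": [0,0,0]},{"slide": [0,0,0],"turn": [0,0,0]},{"slide": [0,0,0],"turn": [0,0,0]}]'

```text
t: 22.52
tool_pos: [0.4871, 0.1186, 0.417]
orientation: [2.589, 1.777, 0.003]
force: [-4.2, -1.2, 11.6]
opening: 0.0299
```

Request:
arm_command --motion '[{"slide": [0,0,0.001],"turn": [0,0,0]},{"slide": [0,0,0],"turn": [0,0,0]},{"slide": [0,0,0],"turn": [0,0,0]},{"slide": [0,0,0],"turn": [0,0,0]},{"slide": [0,0,0],"turn": [0,0,0]}]'

```text
t: 22.93
tool_pos: [0.4871, 0.1186, 0.417]
orientation: [2.589, 1.777, 0.003]
force: [-4.9, -1.3, 14.6]
opening: 0.0301
```

Request:
arm_command --motion '[{"slide": [0,0,0.0008],"turn": [0,0,0]},{"slide": [0,0,0],"turn": [0,0,0]},{"slide": [0,0,0],"turn": [0,0,0]},{"slide": [0,0,0],"turn": [0,0,0]},{"slide": [0,0,0],"turn": [0,0,0]}]'

```text
t: 23.35
tool_pos: [0.4871, 0.1187, 0.4169]
orientation: [2.589, 1.777, 0.004]
force: [-5.0, -1.4, 15.6]
opening: 0.0301
```

Request:
arm_command --motion '[{"slide": [0,0,0],"turn": [0,0,0]},{"slide": [0,0,0],"turn": [0,0,0]},{"slide": [0,0,0],"turn": [0,0,0]},{"slide": [0,0,0],"turn": [0,0,0]},{"slide": [0,0,0],"turn": [0,0,0]}]'

```text
t: 23.77
tool_pos: [0.4871, 0.1187, 0.4169]
orientation: [2.589, 1.777, 0.004]
force: [-5.8, 0.0, 14.8]
opening: 0.0303
```

Request:
arm_command --motion '[{"slide": [0,0,0.0008],"turn": [0,0,0]},{"slide": [0,0,0],"turn": [0,0,0]},{"slide": [0,0,0],"turn": [0,0,0]},{"slide": [0,0,0],"turn": [0,0,0]},{"slide": [0,0,0],"turn": [0,0,0]}]'

```text
t: 24.18
tool_pos: [0.4871, 0.1187, 0.4169]
orientation: [2.589, 1.777, 0.004]
force: [-5.0, 0.1, 17.9]
opening: 0.0301
```

Run:
```python
from look import *
F=[]
for i in range(6):
    robot.read_camera("side"); F.append(robot.read_state()["force"])
print(np.round(F,1).tolist(),np.mean(F,0).round(2))
```

```text
[[-6.1, -0.8, 17.2], [-5.2, 0.3, 16.6], [-5.7, -0.7, 15.6], [-5.3, -0.9, 17.7], [-5.9, -0.6, 17.0], [-5.8, 0.3, 16.9]] [-5.66 -0.39 16.83]
```

Request:
arm_command --motion '[{"slide": [0,0,-0.002],"turn": [0,0,0]},{"slide": [0,0,-0.002],"turn": [0,0,0]},{"slide": [0,0,-0.001],"turn": [0,0,0]},{"slide": [0,0,0],"turn": [0,0,0]},{"slide": [0,0,0],"turn": [0,0,0]}]'

```text
t: 24.9
tool_pos: [0.4871, 0.1187, 0.4172]
orientation: [2.59, 1.778, 0.002]
force: [-2.0, 0.0, 6.8]
opening: 0.0299
```

Request:
arm_command --motion '[{"slide": [0,0,-0.001],"turn": [0,0,0]},{"slide": [0,0,-0.001],"turn": [0,0,0]},{"slide": [0,0,0],"turn": [0,0,0]},{"slide": [0,0,0],"turn": [0,0,0]},{"slide": [0,0,0],"turn": [0,0,0]}]'

```text
t: 25.32
tool_pos: [0.4871, 0.1187, 0.4173]
orientation: [2.59, 1.778, 0.001]
force: [-0.2, 0.7, 5.1]
opening: 0.0302
```

Request:
arm_command --motion '[{"slide": [0,0,-0.001],"turn": [0,0,0]},{"slide": [0,0,-0.0005],"turn": [0,0,0]},{"slide": [0,0,0],"turn": [0,0,0]},{"slide": [0,0,0],"turn": [0,0,0]},{"slide": [0,0,0],"turn": [0,0,0]}]'

```text
t: 25.73
tool_pos: [0.487, 0.1186, 0.4175]
orientation: [-2.59, -1.778, 0.0]
force: [0.9, 1.1, 0.7]
opening: 0.0302
```

Request:
arm_command --motion '[{"slide": [0,0,0],"turn": [0,0,0]},{"slide": [0,0,0],"turn": [0,0,0]},{"slide": [0,0,0],"turn": [0,0,0]},{"slide": [0,0,0],"turn": [0,0,0]},{"slide": [0,0,0],"turn": [0,0,0]}]' --gripper 75

```text
t: 26.15
tool_pos: [0.4869, 0.1186, 0.4175]
orientation: [-2.59, -1.778, 0.001]
force: [0.1, 0.2, 0.0]
opening: 0.0593
```

Request:
arm_command --motion '[{"slide": [0,0,0],"turn": [0,0,0]},{"slide": [0,0,0],"turn": [0,0,0]},{"slide": [0,0,0],"turn": [0,0,0]},{"slide": [0,0,0],"turn": [0,0,0]},{"slide": [0,0,0],"turn": [0,0,0]}]'

```text
t: 26.57
tool_pos: [0.487, 0.1187, 0.4177]
orientation: [-2.59, -1.778, 0.0]
force: [-0.2, -1.1, -0.3]
opening: 0.0696
```

Run:
```python
from look import *
plan([])
look("e1",os=(190,130),ot=(200,170),w=60,h=90,f=6)
```

```text
t 26.57 pos [0.487  0.1187 0.4177] F [-0.2 -1.1 -0.3] xang 1.203 zax [-0.  0. -1.]
```

View pics/e1.png

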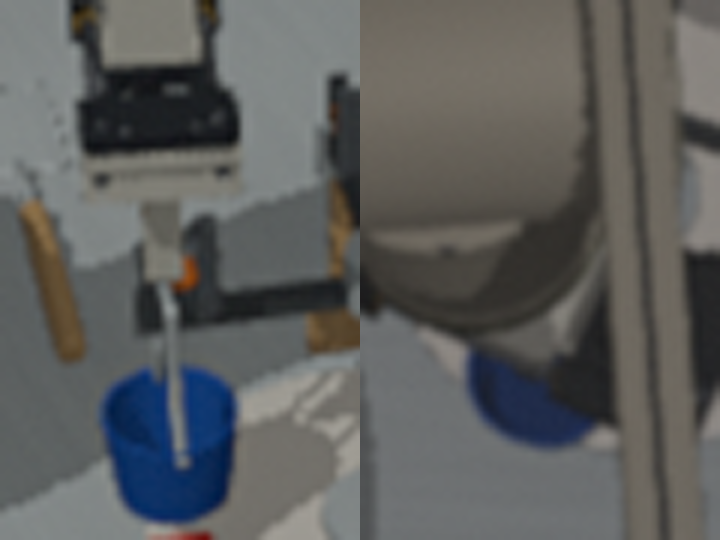

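Request:
arm_command --motion '[{"slide": [0,0,-0.02],"turn": [0,0,0]},{"slide": [0,0,-0.06],"turn": [0,0,0]},{"slide": [0,0,-0.09],"turn": [0,0,0]},{"slide": [0,0,-0.09],"turn": [0,0,0]},{"slide": [0,0,0],"turn": [0,0,0]}]'

```text
t: 27.08
tool_pos: [0.4872, 0.1187, 0.5307]
orientation: [2.586, 1.775, 0.017]
force: [1.4, -0.1, 1.3]
opening: 0.0696
```

Request:
arm_command --motion '[{"slide": [0.09,0,0],"turn": [0,0,0]},{"slide": [0.09,0,0],"turn": [0,0,0]},{"slide": [0.09,0,0],"turn": [0,0,0]},{"slide": [0.09,0,0],"turn": [0,0,0]},{"slide": [0.09,0,0],"turn": [0,0,0]}]'

```text
t: 27.5
tool_pos: [0.552, 0.2882, 0.5223]
orientation: [2.59, 1.777, 0.001]
force: [-0.0, -0.2, 0.6]
opening: 0.07
```

Request:
arm_command --motion '[{"slide": [0.08,0,0],"turn": [0,0,0]},{"slide": [0.06,0,0],"turn": [0,0,0]},{"slide": [0.03,0,0],"turn": [0,0,0]},{"slide": [0,0,0],"turn": [0,0,0]},{"slide": [0,0,0],"turn": [0,0,0]}]'

```text
t: 27.92
tool_pos: [0.5762, 0.3505, 0.5214]
orientation: [2.589, 1.779, -0.001]
force: [-0.3, 0.1, 1.1]
opening: 0.0698
```

Run:
```python
from look import *
from ov import *
plan([])
look("e2",os=(190,130),ot=(200,150),w=80,h=110,f=4.8)
im=cv2.convertScaleAbs(cv2.imread("pics/e2_side.png"),alpha=1.4);it=cv2.convertScaleAbs(cv2.imread("pics/e2_top.png"),alpha=1.6)
L=hook(.5945,.0835,2.825,.0025)+pail(.4871,.1187,-.30,.0605)
a=draw(im,"side",L,(190,150,55,80),7);b=draw(it,"top",L,(205,175,55,80),7)
cv2.imwrite("pics/ove2.png",np.hstack([a,b])[:600,:800])
```

```text
t 27.92 pos [0.5762 0.3505 0.5214] F [-0.3  0.1  1.1] xang 1.204 zax [-0. -0. -1.]
```

View pics/e2.png

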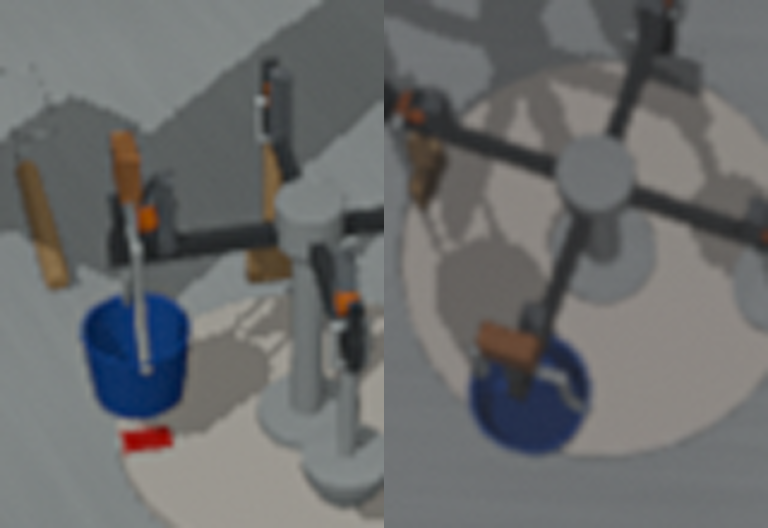

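View pics/ove2.png

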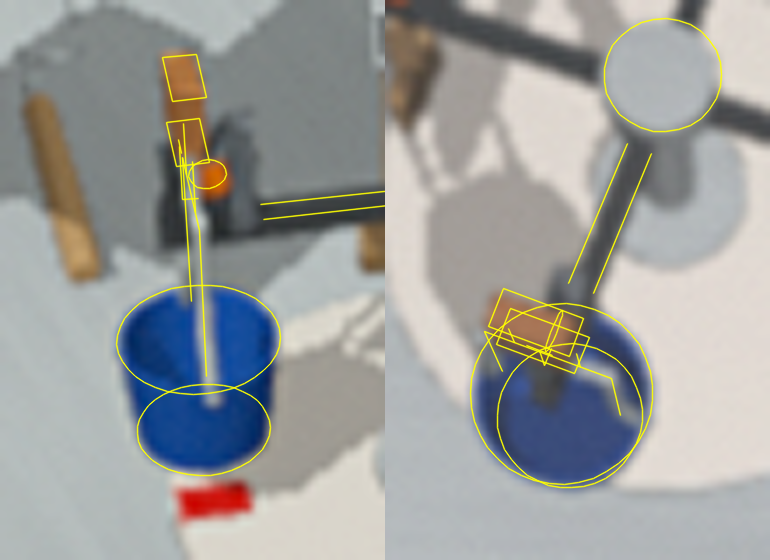

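Run:
```python
from look import *
c=robot.read_camera("side")["pixels"].astype(int)
d=np.abs(c-cv2.imread("pics/e2_side.png").astype(int))[150:235,195:260].max();print("max diff pail region",d)
s=cv2.imread("pics/side0.png").astype(int)
# bowl/jar regions vs start
for nm,(u,v,w,h) in dict(jar=(242,260,26,36),bowl=(302,228,34,34)).items(): print(nm,np.abs(c-s)[v:v+h,u:u+w].mean().round(2))
cv2.imwrite("pics/end.png",c.astype(np.uint8))
robot.close_job()
```

```text
max diff pail region 18
jar 1.17
bowl 1.1
the job is handed in; nothing more can be done
```

View pics/end.png

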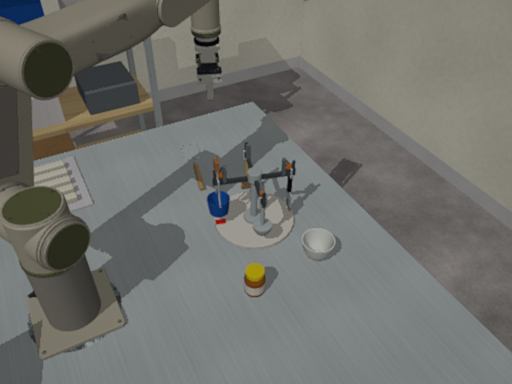

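I turned the carousel with a closed fingertip until the empty hook stood over the red mark. I then hung the pail on that hook, let go, and handed the job in at about 28 s of the 72 s allowed. No verdict is reported.

**Seating:** The bar passed the roller and met the saddle about 2.5 mm above its nominal height. I held it there with about 17 N of push, which is about 19 N on the carousel with the pail's weight, for over half a second. I did not see the 5 to 12 N peak at the roller: the highest push I read there was about 3 N, possibly because it fell between readings. The later push under the roller and the stiff saddle both showed that the bar had gone in.

**Hook position:** In the last pictures the hook is over the mark, by measurement to about 0.02 rad.

**Pail:** It hangs upright from the hook with the roller sprung back over the bar, and it showed no movement between the last two frames. The gripper is clear of everything.

**Other objects:** The jar and the bowl showed no change from the start. The spatula I judged only by eye, and it looks unmoved.

**A disagreement:** The camera views put the pail about 0.07 rad out of line with the gripper pads, although the 30 mm opening suggested it was aligned. I turned the gripper 0.05 rad to split the difference, and the bar went in without jamming.

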